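Gather the bag clips and screw the canister shut

ROBOT

A 6-joint arm with a two-finger parallel gripper is mounted at the origin on a cart in front of the work surface, level with it; the furniture and walls round the work are solid. World frame = base frame: x ahead of the robot, y to its left, z up, the work surface at z = 0. Lengths are in mm, angles in degrees, forces in N, time in s.
With the tool pointing down it reaches from about 350 to 850 mm from the base axis. Payload 8.1 kg.
Tool frame: the origin (TCP) lies midway between the tips of the shut fingers; the grasp point (between the pads) lies 19 mm behind it (hold_point_z is the distance from the TCP to the grasp point, in mm); z points along the fingers, y is the direction in which the jaws open and shut (so a half turn about z gives the same grasp; the last joint's range is limited). The gripper opens to 85 mm and grips with 20 to 120 N. Pads are 22 mm wide; open, the fingers measure 114 mm over their backs; the gripper's body (76 mm by 85 mm) begins 54 mm behind the grasp point. The pads swing forward as they close: fully open they stand 13 mm farther back than shut.
Start: joints at [61.226, 7.471, 85.268, -0, 87.261, -4.893], TCP at [242.882, 548.647, 231.292] pointing down, gripper open.
Joint ranges: [-169.43, 169.43], [-51.17, 129.36], [1.28, 143.12], [-76.62, 256.62], [0, 156.53], [-152.29, 152.29]. Speed limits (degrees/s): [136.94, 136.94, 159.86, 180, 180, 180].

INTERFACE

Orientations are given as [roll, pitch, yaw] about the fixed x, y, z axes, in that order (R = Rz(yaw) Ry(pitch) Rx(roll)).
In Python, from bench import sense, snapshot, camera_params, hand_in, hold_point_z gives the robot as it stands.
- The arm moves only by the tool servo_tool, never from a script. Its argument "motion" is a list of rows, each a list of 7 numbers: the finger opening in mm, from 0 to 85.4, then the shift along the tool's x, y, z in mm, then the turn, a rotation vector about the tool's x, y, z in rad. A call has 1 to 10 rows; each row shifts and turns the pose as measured when the row begins, along the tool's axes as they then stand; what a row does not reach is not made up. A row lasts 1/10 s, in which the tool goes at most 50 mm and 8.59 degrees, less where a joint would pass 70% of its speed; a pose out of reach is approached as far as the arm can. A call with a gripper value outside its range is refused whole. The fingers move at their own pace and stop on an object; "force" is the grip in N (left out, the last holds). Time passes only in rows, so rows that do not move let the fingers close. It gives the time, the measured TCP pose, the force and the opening at its end, in the units of the state.
- sense(): the state, without advancing time (a new reading comes with each control period).
- snapshot(name): name is "scene" or "side" or "wrist"; returns the picture (384x512x3 uint8, blue, green, red); there is no depth.
- camera_params(name): a dict with "fx", "fy", "cx", "cy" (pixels), "R" (3x3) and "t" (3): a world point X has camera coordinates R X + t; the wrist camera has in their place "tool_from_camera" (4x4, takes a point from camera to tool coordinates, whose origin is the TCP and whose axes are the flange's). Camera axes: x right, y down, z forward; pixel columns grow to the right and rows downward; lengths in mm; the calibration is good to about 2 mm. The wrist camera is an equidistant fisheye: a pixel r from the principal point sees the ray r / f radians off the axis. A picture is of the moment at which its call begins: read the wrist's pose just before it. camera_params takes no time and is no camera call.
- hand_in(): hands the job in, once; it reports no verdict.
The state is a dict: "time": time; "joint_pos": joint angles; "qd": joint speeds; "joint_efforts": joint torques, N m; "tool_pos": TCP position; "tcp_rot": TCP orientation; "ft_force": force on the tool from outside, world axes, zero at the start; "wrist_torque": the same for the moment, N m; "finger_gap": finger opening in mm.
Only numpy, scipy, OpenCV 4.12 (cv2) and the standard library are available. Lean on these libraries where they do the work, as an engineer would, in place of code of your own. Each camera call takes 0.05 s, during which the arm holds its last target. There are 200 camera calls.

TASK

Put all the loose bag clips into the canister that already has a clip inside, not into the empty one. Then set the knobbed lid on that canister and screw it fully shut, so that it has dropped into its thread and stops turning, and let go of it.

Things in the scene. Friction and masses are not known exactly. Their poses are not given: they have to be found in the camera images.
- canister_a: white round canister, 112 mm across, 125 mm high, open-topped, fixed to the worktop by its rubber foot. Origin at the centre of its underside. Bore 82 mm, inner floor at z = 6 mm. The top 28 mm is a neck 89 mm wide (the last 7 mm tapered to guide the lid) with a grey four-start thread, 99 mm over all. Four grey ribs on its side below the neck show where the lid's ribs stand when shut
- lid: loose grey screw lid, 112 mm across, 140 g, skirt down on the worktop; origin at the centre of its lower edge, z up. Top plate 25 to 30 mm above the origin. Shuts clockwise from above. Origin height over the canister's origin: 112 to 116 mm with the lugs on top of the thread, 105 mm dropped into the gaps, 101 mm screwed shut (x axes then agree but for whole quarter turns)
- clip_1: loose bag clip, a plain white and grey bar 66 mm long (its x axis), 20 mm wide (y) and 16 mm high (z), 30 g; origin at the centre of its underside. Lies on the worktop; absent in some starts
- clip_2: bag clip like clip_1; may be absent
- clip_3: bag clip like clip_1; may be absent
- clip_4: bag clip like clip_1; may be absent
- clip_5: bag clip like clip_1; may be absent
- stored_a: bag clip like clip_1 that lies inside canister_a at the start; present only if canister_a is the one in use, else absent
- stored_b: bag clip like clip_1 that lies inside canister_b at the start; present only if canister_b is the one in use, else absent (exactly one of the two is present)
- temp_probe: cream hand thermometer, 165 x 52 x 22 mm, lying at the right beyond the clips; a bystander, leave alone. Origin at the centre of its underside
- kitchen_timer: round kitchen timer, 64 mm across, 36 mm high; a bystander, leave alone. Origin at the centre of its underside
- canister_a_rim (a point): centre of canister_a's rim, 125 mm above its origin
- canister_a_entry (a point): middle of one of canister_a's four thread entry gaps, on its floor: 49 mm from the axis, 61 deg anticlockwise (from above) of its x axis; the others follow every 90 deg. A lug's centre has 9 deg of room either way here: anticlockwise it meets the back of a stop, clockwise it goes under the flank
- canister_a_home (a point): end of one of canister_a's four thread channels, on its x axis (others every 90 deg), 49 mm from the axis, against a solid stop: where a lug ends 61 deg clockwise of the gap and 4 mm lower. The stop is as high as the thread, so a lug riding on top is blocked clockwise; turned anticlockwise (at most 75 deg) it climbs to the flank's start and drops 11 mm into the gap
- lid_knob (a point): on the lid's axis, 48 mm above its origin: where to grip the round fluted knob, 38 mm in diameter, which stands from 30 to 60 mm above the lid's origin; used to carry and turn the lid. Held firmly, the lid cannot drop into the thread of itself: push it gently down, or ease the grip, while turning back
- lid_lug (a point): underside of one of the four lugs inside the skirt (11 mm wide, 5 mm high, 49 mm from the axis, 1 mm above the lid's lower edge), on the lid's x axis; the others follow every 90 deg. White ribs on the lid's top and side mark them
- clip_6: bag clip like clip_1; may be absent
- canister_b: second canister, exactly like canister_a, elsewhere and at its own angle; origin at the centre of its underside
- canister_b_rim (a point): the same point on canister_b as on canister_a: centre of the rim
- canister_b_entry (a point): the same point on canister_b as on canister_a: an entry gap
- canister_b_home (a point): the same point on canister_b as on canister_a: a thread end
Mind the look-alikes: they are no part of the job. Leave any purple or red look-alike of the clip_2 alone.

How it is judged:
By the outcome, as a careful person would: the job done as asked, in the order asked, and still so for the second after the job is handed in, with the robot touching nothing.
Of clip_1, clip_2, clip_3, clip_4, clip_5, clip_6 only 4 to 6 are there at a start; the rules pass over those that are not, and their reading is None.
Of stored_a, stored_b only 1 to 1 are there at a start; the rules pass over those that are not, and their reading is None.
At some moment in a run one of clip_1, clip_2, clip_3, clip_4, clip_5, clip_6, lid may be knocked a few centimetres aside while the robot is not near it.
It also fails if it takes over 208 s, if anything falls off the work surface, if the arm or the gripper's body presses on something with over 40 N, if the wrist force passes 120 N, or if a joint passes its speed limit or range.

## Working session

There is one attempt and no reset: what is moved stays moved. The work goes in short steps, Python scripts to look and compute and a tool call to move; the robot and the scene stay as the last step left them, time stands still between calls to the robot, and variables do not carry over. Pictures are saved under pics/ and viewed, about 12 in all and at most 16, crops included, and the job is handed in when it is done.

Besides the shell and the picture viewer there is one more tool, called after "Emit:" as a command line: name --pt "numbers of a row" for each row, then --argument value for the rest. servo_tool: Moves the arm, as the interface text tells. Its arguments: {"type":"object","properties":{"motion":{"type":"array"},"force":{"type":"number"}},"required":["motion"]}

```bash
mkdir -p pics; ls
python3 - <<'E'
from bench import *
import cv2,numpy as np
print(sense(), hold_point_z if not callable(hold_point_z) else hold_point_z())
for n in ("scene","side","wrist"):
    p=camera_params(n); print(n,{k:np.round(v,4).tolist() for k,v in p.items()})
    cv2.imwrite(f"pics/{n}0.png",snapshot(n))
a=cv2.imread("pics/scene0.png")
cv2.imwrite("pics/scene0b.png",cv2.resize(a,(800,600),interpolation=cv2.INTER_CUBIC))
a=cv2.imread("pics/side0.png")
cv2.imwrite("pics/side0b.png",cv2.resize(a,(800,600),interpolation=cv2.INTER_CUBIC))
E
```

```text
pics
{'time': 0.0, 'joint_pos': array([ 6.12284268e+01,  7.51400988e+00,  8.53290432e+01, -3.78351148e-04,
        8.72624812e+01, -4.89303660e+00]), 'qd': array([-0.03294916, -0.01444359,  0.03933754,  0.02942527,  0.04733108,
        0.017052  ]), 'joint_efforts': array([-2.53896142e-03, -5.69380689e+01, -5.00563037e+01, -2.87316252e-04,
        1.45427583e-02, -2.48115623e-05]), 'tool_pos': array([242.59461627, 548.166437  , 230.25815291]), 'tcp_rot': array([-1.79894818e+02, -8.62512512e-03,  1.56121474e+02]), 'ft_force': array([0.02612195, 0.78882807, 0.01369099]), 'wrist_torque': array([-0.02170369, -0.02162666, -0.06155891]), 'finger_gap': 85.39157592941923} 18.700000000000003
scene {'fx': 346.5983, 'fy': 346.5983, 'cx': 253.6302, 'cy': 189.8319, 'R': [[0.6505, -0.7593, -0.0196], [-0.4528, -0.367, -0.8126], [0.6098, 0.5374, -0.5825]], 't': [-322.5773, 333.296, 728.0645]}
side {'fx': 436.3384, 'fy': 436.3384, 'cx': 253.2873, 'cy': 194.9405, 'R': [[-0.9072, -0.4203, 0.021], [-0.2316, 0.457, -0.8588], [0.3513, -0.7839, -0.5119]], 't': [530.6591, 193.4667, 1380.4923]}
wrist {'fx': 297.3186, 'fy': 297.3186, 'cx': 256.3091, 'cy': 189.2592, 'tool_from_camera': [[0.0005, -0.957, -0.2902, 74.3987], [1.0, 0.0006, -0.0004, -0.552], [0.0006, -0.2902, 0.957, -142.8012], [0.0, 0.0, 0.0, 1.0]]}
```

View pics/scene0b.png

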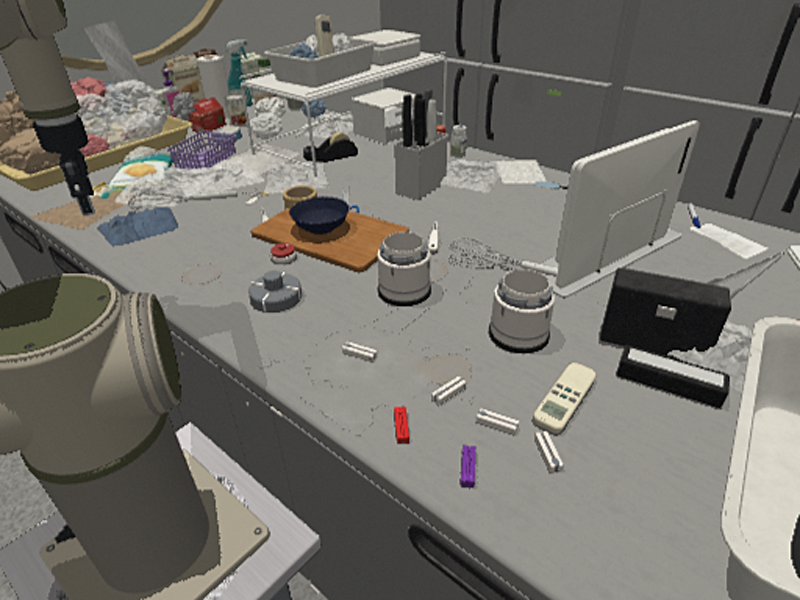

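View pics/side0b.png

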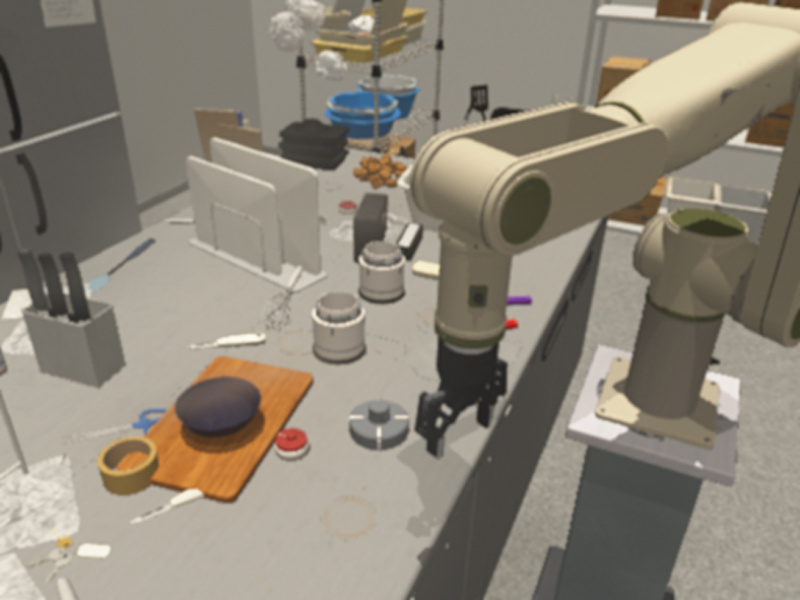

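```bash
cat > h.py <<'E'
from bench import *
import cv2,numpy as np
from scipy.spatial.transform import Rotation as Rn
def toolT(s):
    T=np.eye(4);T[:3,:3]=Rn.from_euler('xyz',s['tcp_rot'],degrees=True).as_matrix();T[:3,3]=s['tool_pos'];return T
def px2w(name,u,v,z,s=None):
    p=camera_params(name)
    a=np.array([(u-p['cx'])/p['fx'],(v-p['cy'])/p['fy']])
    if name=='wrist':
        r=np.hypot(*a);d=np.r_[np.sin(r)*a/max(r,1e-9),np.cos(r)]
        T=toolT(s)@np.array(p['tool_from_camera']);o=T[:3,3];d=T[:3,:3]@d
    else:
        R=np.array(p['R']);o=-R.T@np.array(p['t']);d=R.T@np.r_[a,1]
    return o+d*(z-o[2])/d[2]
def w2px(name,X,s=None):
    p=camera_params(name)
    if name=='wrist':
        T=np.linalg.inv(toolT(s)@np.array(p['tool_from_camera']));c=T[:3,:3]@X+T[:3,3]
        th=np.arctan2(np.hypot(c[0],c[1]),c[2]);k=th/np.hypot(c[0],c[1])
        return np.array([p['cx']+p['fx']*c[0]*k,p['cy']+p['fy']*c[1]*k])
    c=np.array(p['R'])@X+np.array(p['t']);return np.array([p['cx']+p['fx']*c[0]/c[2],p['cy']+p['fy']*c[1]/c[2]])
def shot(name,fn,scale=1.5625,crop=None):
    s=sense();a=snapshot(name)
    cv2.imwrite(f"pics/{fn}_raw.png",a)
    if crop: a=a[crop[1]:crop[3],crop[0]:crop[2]]
    cv2.imwrite(f"pics/{fn}.png",cv2.resize(a,None,fx=scale,fy=scale,interpolation=cv2.INTER_CUBIC));np.save(f"pics/{fn}.npy",s,allow_pickle=True);return s
def st(fn): return np.load(f"pics/{fn}.npy",allow_pickle=True).item()
def delta(target,yaw=None,s=None):
    """shift in tool axes (mm) and rotvec (rad) to a world TCP target pointing down, tool yaw as euler yaw (jaws along tool y)"""
    s=s or sense();T=toolT(s)[:3,:3]
    d=T.T@(np.array(target)-s['tool_pos'])
    yaw=s['tcp_rot'][2] if yaw is None else yaw
    best=min((yaw+k*180 for k in(-2,-1,0,1,2)),key=lambda y:abs(y-s['tcp_rot'][2]))
    r=(Rn.from_matrix(T).inv()*Rn.from_euler('xyz',[180,0,best],degrees=True)).as_rotvec()
    print('pos',np.round(s['tool_pos'],1),'rpy',np.round(s['tcp_rot'],1),'t',round(s['time'],1),'gap',round(s['finger_gap'],1),'F',np.round(s['ft_force'],1))
    print('shift',np.round(d,1),'rot',np.round(r,3),'rows',round(max(np.linalg.norm(d)/50,np.degrees(np.linalg.norm(r))/8.59),1))
    return d,r
E
python3 - <<'E'
from h import *
k=1.5625
for n,u,v,z in [('canL',405,245,125),('canR',525,287,125),('c1',360,352,8),('c2',449,389,8),('c3',497,421,8),('c4',549,450,8),('red',402,425,8),('pur',468,466,8),('lid',273,283,28),('timer?',283,254,18),('whitekn',433,238,8),('therm',565,397,10)]:
    print(n,np.round(px2w('scene',u/k,v/k,z),0))
for n,u,v,z in [('canL',339,307,125),('canR',382,254,125),('lid',379,424,28),('timer',292,440,18)]: print('side',n,np.round(px2w('side',u/k,v/k,z),0))
a=cv2.imread('pics/scene0.png')
cv2.imwrite('pics/clips0.png',cv2.resize(a[140:325,205:405],None,fx=3.2,fy=3.2,interpolation=cv2.INTER_CUBIC))
E
```

```text
canL [657. 111. 125.]
canR [ 677. -156.  125.]
c1 [449.  50.   8.]
c2 [ 478. -136.    8.]
c3 [ 469. -239.    8.]
c4 [ 470. -331.    8.]
red [ 364. -126.    8.]
pur [ 366. -253.    8.]
lid [477. 339.  28.]
timer? [581. 431.  18.]
whitekn [881. 208.   8.]
therm [ 586. -300.   10.]
side canL [649. 151. 125.]
side canR [ 676. -112.  125.]
side lid [460. 344.  28.]
side timer [587. 443.  18.]
```

View pics/clips0.png

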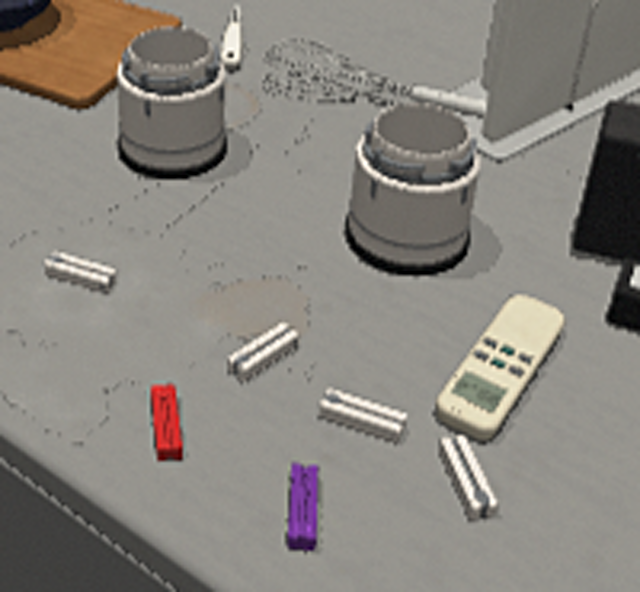

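Emit:
servo_tool --pt "85 0 0 -45 0 0 -0.14" --pt "85 0 0 -45 0 0 -0.14" --pt "85 0 0 -45 0 0 -0.14" --pt "85 -25 -39 0 0 0 0" --pt "85 -25 -39 0 0 0 0" --pt "85 -25 -39 0 0 0 0" --pt "85 -25 -39 0 0 0 0" --pt "85 -25 -39 0 0 0 0" --pt "85 -25 -39 0 0 0 0" --pt "85 -25 -39 0 0 0 0"

```text
time: 1.15
tool_pos: [425.2, 273.6, 367.3]
tcp_rot: [-179.6, -0.2, -178.2]
ft_force: [0.1, 0.9, 0.0]
finger_gap: 85.1
```

```bash
python3 -c "
from h import *
delta([600,0,360],180)"
```

```text
pos [425.2 273.6 367.3] rpy [-179.6   -0.2 -178.2] t 1.1 gap 85.1 F [0.1 0.9 0. ]
shift [-165.9 -279.     8.6] rot [-0.007 -0.004  0.032] rows 6.5
```

Emit:
servo_tool --pt "85 -24 -40 0 0 0 0" --pt "85 -24 -40 0 0 0 0" --pt "85 -24 -40 0 0 0 0" --pt "85 -24 -40 0 0 0 0" --pt "85 -24 -40 0 0 0 0" --pt "85 -24 -40 0 0 0 0" --pt "85 -20 -39 8 0 0 0.03" --pt "85 0 0 0 0 0 0"

```text
time: 1.95
tool_pos: [603.9, -18.3, 356.8]
tcp_rot: [-179.5, -0.4, 179.8]
ft_force: [-1.2, -0.4, -0.4]
finger_gap: 84.7
```

```bash
python3 -c "
from h import *
shot('wrist','w1'); delta([600,0,360],180)"
```

```text
pos [603.3 -16.2 357.9] rpy [-179.6   -0.4  179.9] t 2.0 gap 84.9 F [0.1 0.3 0.1]
shift [ 3.4 16.2 -2.2] rot [-0.007 -0.006 -0.002] rows 0.3
```

View pics/w1.png

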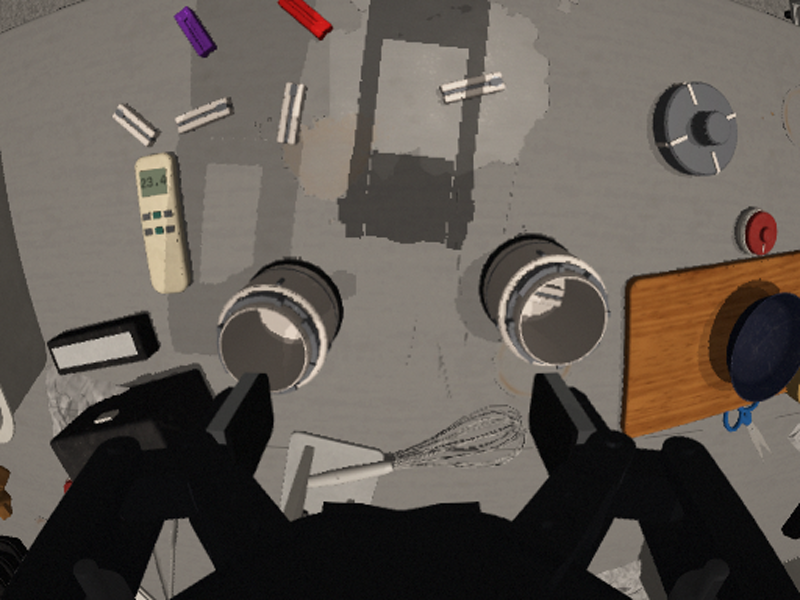

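```bash
cat >> h.py <<'E'
def clips(fn,boxes=None,zt=16,scale=1.5625):
    s=st(fn);a=cv2.imread(f'pics/{fn}_raw.png');hsv=cv2.cvtColor(a,cv2.COLOR_BGR2HSV)
    m=((hsv[...,2]>165)&(hsv[...,1]<45)).astype(np.uint8);m=cv2.morphologyEx(m,cv2.MORPH_CLOSE,np.ones((3,3)))
    n,l,stt,c=cv2.connectedComponentsWithStats(m);out=[]
    lab=[]
    for i in range(1,n):
        if stt[i,4]<60: continue
        ys,xs=np.where(l==i);P=np.array([px2w('wrist',x,y,zt,s)[:2] for x,y in zip(xs,ys)],np.float32)
        r=cv2.minAreaRect(P);b=cv2.boxPoints(r);e=max((b[1]-b[0],b[2]-b[1]),key=np.linalg.norm)
        out.append((np.round(c[i]*1.0,0),np.round(r[0],1),np.round(sorted(r[1]),1),round(np.degrees(np.arctan2(e[1],e[0]))%180,1)))
    return out
E
python3 - <<'E'
from h import *
s=st('w1')
for o in clips('w1'):
    if 40<o[2][1]<90 : print(*o)
k=1.5625
for u,v,z in [(562,320,125),(264,349,125),(473,87,16),(292,113,16),(203,114,16),(135,124,16),(710,125,60)]: print(u,v,np.round(px2w('wrist',u/k,v/k,z,s),1))
a=cv2.imread('pics/w1_raw.png')
cv2.imwrite('pics/w1c.png',cv2.resize(a[145:255,130:400],None,fx=2.95,fy=2.95,interpolation=cv2.INTER_CUBIC))
E
```

```text
Traceback (most recent call last):
  File "h.py", line 45, in clips
    ys,xs=np.where(l==i);P=np.array([px2w('wrist',x,y,zt,s)[:2] for x,y in zip(xs,ys)],np.float32)
                                     ~~~~^^^^^^^^^^^^^^^^^^
  File "h.py", line 7, in px2w
    p=camera_params(name)
ValueError: time passes only in moves, steps and waits
```

```bash
python3 - <<'E'
t=open('h.py').read()
t=t.replace("from scipy.spatial","_CP={n:camera_params(n) for n in('scene','side','wrist')}\nfrom scipy.spatial",1).replace("p=camera_params(name)","p=_CP[name]")
open('h.py','w').write(t)
E
python3 - <<'E'
from h import *
s=st('w1')
for o in clips('w1'):
    if 40<o[2][1]<90 : print(*o)
k=1.5625
for u,v,z in [(562,320,125),(264,349,125),(473,87,16),(292,113,16),(203,114,16),(135,124,16),(710,125,60)]: print(u,v,np.round(px2w('wrist',u/k,v/k,z,s),1))
a=cv2.imread('pics/w1_raw.png')
cv2.imwrite('pics/w1c.png',cv2.resize(a[145:255,130:400],None,fx=2.95,fy=2.95,interpolation=cv2.INTER_CUBIC))
E
```

```text
[181.  72.] [ 472.5 -143.2] [ 6.1 63. ] 170.9
[189.  73.] [ 475.  -131.3] [ 7.2 62.8] 170.6
[127.  70.] [ 461.  -240.9] [ 6.1 64.2] 104.6
[86. 80.] [ 465.9 -331.1] [18.7 64.2] 49.8
[129.  77.] [ 472.8 -237.9] [ 6.1 62.3] 104.3
[348. 190.] [673.5 141.8] [31.4 77.7] 115.1
[179. 207.] [ 707.3 -160.3] [22.7 59.5] 57.8
562 320 [663.8 122.8 125. ]
264 349 [ 691.2 -144.6  125. ]
473 87 [449.7  53.4  16. ]
292 113 [ 474.7 -134.2   16. ]
203 114 [ 466.6 -236.3   16. ]
135 124 [ 466.9 -326.6   16. ]
710 125 [468.2 313.9  60. ]
```

View pics/w1c.png

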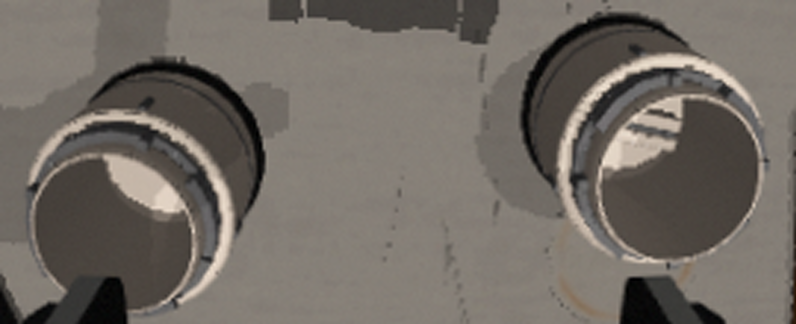

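Run:
```python
from h import *
s=st('w1');k=1.5625
a=px2w('wrist',441/k,93/k,16,s);b=px2w('wrist',504/k,81/k,16,s);d=b-a
print(a,b,(a+b)/2,np.degrees(np.arctan2(d[1],d[0])),np.linalg.norm(d))
delta([450,53,110],np.degrees(np.arctan2(d[1],d[0])))
```

```text
[457.15875888  20.3018075   16.        ] [441.47805749  86.15454055  16.        ] [449.31840818  53.22817403  16.        ] 103.39371572683557 67.69392030475969
pos [603.3 -16.2 357.9] rpy [-179.6   -0.4  179.9] t 2.0 gap 84.9 F [0.1 0.3 0.1]
shift [151.9  70.6 248.4] rot [-1.000e-02 -1.000e-03  1.335e+00] rows 8.9
```

Emit:
servo_tool --pt "85 25 12 35 0 0 0" --pt "85 25 12 35 0 0 0" --pt "85 25 12 35 0 0 0" --pt "85 25 12 35 0 0 0" --pt "85 25 12 35 0 0 0" --pt "85 27 11 35 0 0 0" --pt "85 0 0 7 0 0 0.148" --pt "85 0 0 7 0 0 0.148" --pt "85 0 0 7 0 0 0.148" --pt "85 0 0 7 0 0 0.148"

```text
time: 3.0
tool_pos: [437.8, 65.2, 110.1]
tcp_rot: [-179.7, -0.2, 145.7]
ft_force: [-0.4, -0.5, -1.2]
finger_gap: 85.0
```

Emit:
servo_tool --pt "85 0 0 4 0 0 0.148" --pt "85 0 0 4 0 0 0.148" --pt "85 0 0 4 0 0 0.148" --pt "85 0 0 0 0 0 0.148" --pt "85 0 0 0 0 0 0.148" --pt "85 0 0 0 0 0 0" --pt "85 0 0 0 0 0 0"

```text
time: 3.7
tool_pos: [433.7, 72.7, 98.2]
tcp_rot: [-179.7, -0.0, 103.0]
ft_force: [-0.1, 0.3, 0.2]
finger_gap: 85.1
```

```bash
cat >> h.py <<'E'
def near(fn,xy,rad=60):
    """merge white pixels near expected clip centre into one rect (world, z=16)"""
    s=st(fn);a=cv2.imread(f'pics/{fn}_raw.png');hsv=cv2.cvtColor(a,cv2.COLOR_BGR2HSV)
    m=(hsv[...,2]>150)&(hsv[...,1]<40);ys,xs=np.where(m)
    P=np.array([px2w('wrist',x,y,16,s)[:2] for x,y in zip(xs,ys)],np.float32)
    q=np.hypot(*(P-np.array(xy)).T)<rad;P=P[q]
    r=cv2.minAreaRect(P);b=cv2.boxPoints(r);e=max((b[1]-b[0],b[2]-b[1]),key=np.linalg.norm)
    ang=np.degrees(np.arctan2(e[1],e[0]))%180
    print('rect',np.round(r[0],1),np.round(sorted(r[1]),1),'ang',round(ang,1),'med',np.median(P,0),len(P));return r[0],ang
E
python3 - <<'E'
from h import *
shot('wrist','w2'); c,a=near('w2',(450,53)); delta([*c,3],a)
E
```

```text
rect [471.9  68.3] [43.9 86.3] ang 86.3 med [466.85428  68.10081] 289
pos [433.7  72.7  98.2] rpy [-179.7   -0.   103. ] t 3.8 gap 84.8 F [0.1 0.1 0.6]
shift [-12.9  36.7  95. ] rot [-0.005 -0.     0.291] rows 2.1
```

View pics/w2.png

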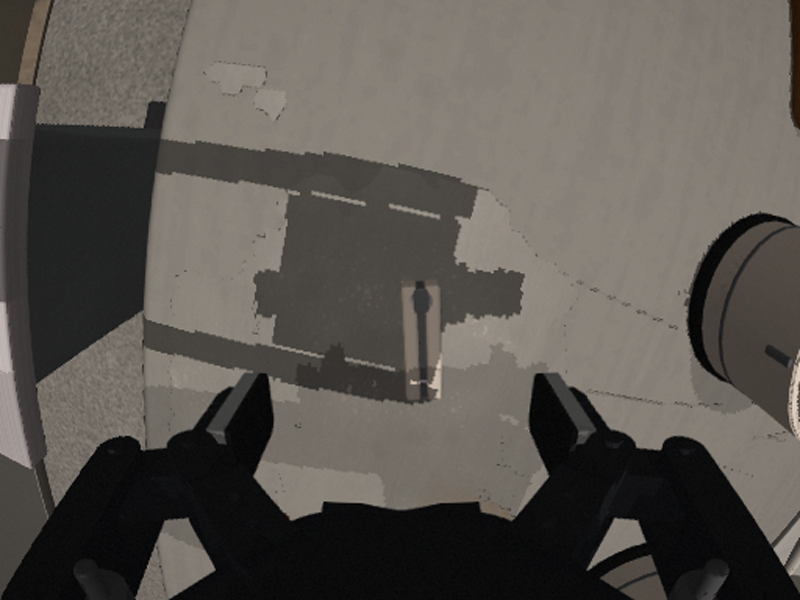

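Run:
```python
from h import *
s=st('w2');k=1.5625
a=px2w('wrist',421/k,283/k,16,s);b=px2w('wrist',422/k,400/k,16,s);d=b-a;c=(a+b)/2
print(a,b,c,np.linalg.norm(d)); delta([*c[:2],3],np.degrees(np.arctan2(d[1],d[0])))
```

```text
[439.85929673  86.59803029  16.        ] [456.50904507  21.70030715  16.        ] [448.1841709   54.14916872  16.        ] 66.99946708141921
pos [433.7  72.7  98.2] rpy [-179.7   -0.   103. ] t 3.8 gap 84.8 F [0.1 0.1 0.6]
shift [-21.4  10.5  95.1] rot [-0.005 -0.001 -0.025] rows 2.0
```

Emit:
servo_tool --pt "50 -21 10 20 0 0 -0.025" --pt "50 0 0 25 0 0 0" --pt "50 0 0 25 0 0 0" --pt "50 0 0 15 0 0 0" --pt "50 0 0 8 0 0 0" --pt "50 0 0 0 0 0 0"

```text
time: 4.35
tool_pos: [450.5, 55.3, 4.8]
tcp_rot: [180.0, 0.0, 105.7]
ft_force: [0.1, -0.6, -0.3]
finger_gap: 50.2
```

```bash
python3 -c "
from h import *
delta([448.2,54.1,3],101.5)"
```

```text
pos [450.5  55.3   4.8] rpy [180.    0.  105.7] t 4.3 gap 50.2 F [ 0.1 -0.6 -0.3]
shift [-0.6 -2.5  1.8] rot [ 0.001 -0.     0.074] rows 0.5
```

Emit:
servo_tool --pt "50 -0.6 -2 2 0 0 0.02" --pt "10 0 0 0 0 0 0" --pt "10 0 0 0 0 0 0" --pt "10 0 0 0 0 0 0" --pt "10 0 0 0 0 0 0" --pt "10 0 0 0 0 0 0" --pt "10 0 0 0 0 0 0" --force 40

```text
time: 5.05
tool_pos: [451.7, 54.4, 6.6]
tcp_rot: [179.6, 0.1, 104.6]
ft_force: [-0.8, 0.8, -0.7]
finger_gap: 18.6
```

```bash
python3 -c "
from h import *
delta([664,123,190],105)"
```

```text
pos [451.7  54.4   6.6] rpy [1.796e+02 1.000e-01 1.046e+02] t 5.0 gap 18.6 F [-0.8  0.8 -0.7]
shift [  12.4  224.  -181.8] rot [ 0.007  0.002 -0.006] rows 5.8
```

Emit:
servo_tool --pt "10 0 0 -40 0 0 0" --pt "10 0 0 -45 0 0 0" --pt "10 0 0 -45 0 0 0" --pt "10 0 0 -45 0 0 0" --pt "10 3 45 -10 0 0 0" --pt "10 3 45 0 0 0 0" --pt "10 3 45 0 0 0 0" --pt "10 3 45 0 0 0 0" --pt "10 0 35 0 0 0 0" --pt "10 0 0 0 0 0 0"

```text
time: 6.05
tool_pos: [661.9, 122.8, 203.3]
tcp_rot: [179.2, 0.1, 104.6]
ft_force: [-0.7, -0.8, -1.0]
finger_gap: 19.2
```

```bash
python3 -c "
from h import *
shot('wrist','w3')
delta([664,123,190],105)"
```

```text
pos [660.4 122.6 203.7] rpy [1.793e+02 1.000e-01 1.046e+02] t 6.1 gap 18.4 F [-0.6  0.  -0.2]
shift [-0.4  3.4 13.7] rot [ 0.013  0.003 -0.007] rows 0.3
```

View pics/w3.png

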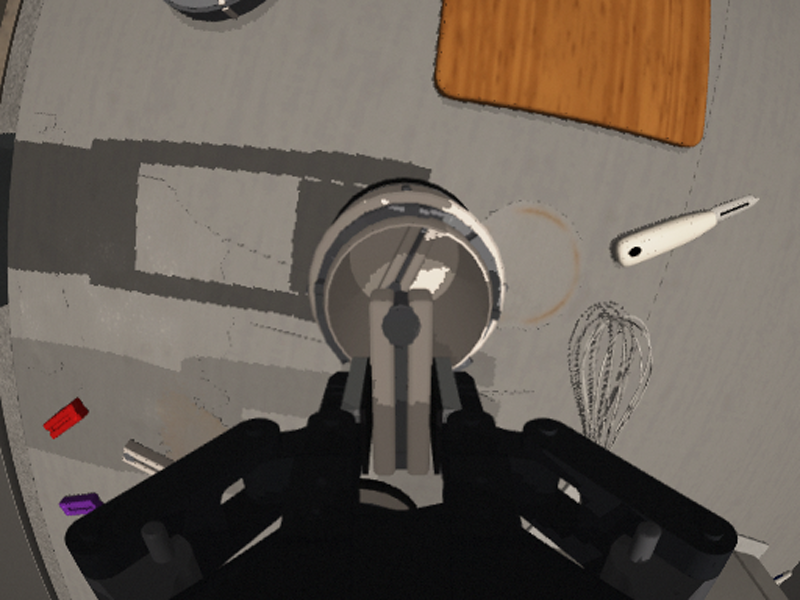

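Run:
```python
from h import *
s=st('w3');k=1.5625
for z,pts in [(125,[(327,290),(491,290),(409,222)]),(213,[(401,290),(401,473)])]:
    for u,v in pts: print(z,np.round(px2w('wrist',u/k,v/k,z,s),1))
c=np.array([664,123])
for t in (0,45,90,135,180,225,270,315): 
    print(t,np.round(w2px('wrist',np.array([664+41*np.cos(np.radians(t)),123+41*np.sin(np.radians(t)),125]),s)*k))
```

```text
125 [624.3 122.9 125. ]
125 [704.  143.4 125. ]
125 [655.2 165.9 125. ]
213 [652.3 156.7 213. ]
213 [669.6  90.6 213. ]
0 [481. 327.]
45 [476. 269.]
90 [426. 230.]
135 [361. 239.]
180 [324. 289.]
225 [336. 347.]
270 [384. 379.]
315 [443. 372.]
```

Emit:
servo_tool --pt "10 1 6 15 0 0 0" --pt "10 0 0 10 0 0 0" --pt "10 0 0 20 0 0 0" --pt "10 0 0 20 0 0 0" --pt "10 0 0 20 0 0 0" --pt "10 0 0 15 0 0 0" --pt "10 0 0 0 0 0 0"

```text
time: 6.8
tool_pos: [662.5, 123.3, 102.1]
tcp_rot: [179.3, 0.2, 104.6]
ft_force: [-0.7, 0.5, -0.7]
finger_gap: 18.7
```

```bash
python3 -c "
from h import *
delta([666,125,100],105)"
```

```text
pos [662.5 123.3 102.1] rpy [179.3   0.2 104.6] t 6.8 gap 18.7 F [-0.7  0.5 -0.7]
shift [0.8 3.8 2.1] rot [ 0.012  0.003 -0.008] rows 0.1
```

Emit:
servo_tool --pt "36 0 2 0 0.012 0 0" --pt "36 0 0 0 0 0 0" --pt "36 0 0 0 0 0 0" --pt "36 0 0 -40 0 0 0" --pt "36 0 0 -45 0 0 0" --pt "60 0 0 -45 0 0 0" --pt "85 0 0 -45 0 0 0" --pt "85 0 0 -10 0 0 0"

```text
time: 7.6
tool_pos: [664.1, 124.2, 297.9]
tcp_rot: [179.9, 0.2, 104.6]
ft_force: [-0.3, -0.1, 1.2]
finger_gap: 77.6
```

```bash
python3 -c "
from h import *
delta([474,-137,110],170.8)
shot('scene','s1');a=cv2.imread('pics/s1_raw.png');b=cv2.imread('pics/scene0.png')
# moved?
d=cv2.absdiff(a,b).max(2)
for n,p in dict(c1=(230,225),c2=(287,249),c3=(318,269),c4=(351,288),lid=(175,185)).items(): print(n,d[p[1]-18:p[1]+18,p[0]-25:p[0]+25].max(),(d[p[1]-18:p[1]+18,p[0]-25:p[0]+25]>30).sum())
"
```

```text
pos [664.1 124.2 297.9] rpy [179.9   0.2 104.6] t 7.6 gap 77.6 F [-0.3 -0.1  1.2]
shift [-204.3 -250.   188.2] rot [-0.     0.004 -1.156] rows 7.7
c1 174 717
c2 28 0
c3 21 0
c4 12 0
lid 33 8
```

Emit:
servo_tool --pt "60 -29 -36 10 0 0 0" --pt "60 -29 -36 10 0 0 0" --pt "60 -29 -36 20 0 0 0" --pt "60 -29 -36 20 0 0 0" --pt "60 -29 -36 20 0 0 0" --pt "60 -29 -36 20 0 0 0" --pt "60 -29 -34 20 0 0 0" --pt "60 0 0 20 0 0 -0.145" --pt "60 0 0 20 0 0 -0.145" --pt "60 0 0 20 0 0 -0.145"

```text
time: 8.65
tool_pos: [470.1, -137.7, 108.0]
tcp_rot: [179.9, 0.3, 130.2]
ft_force: [0.2, -0.4, 0.7]
finger_gap: 60.0
```

Emit:
servo_tool --pt "60 0 0 5 0 0 -0.145" --pt "60 0 0 5 0 0 -0.145" --pt "60 0 0 0 0 0 -0.145" --pt "60 0 0 0 0 0 -0.145" --pt "60 0 0 0 0 0 -0.14" --pt "60 0 0 0 0 0 0"

```text
time: 9.25
tool_pos: [462.3, -135.4, 86.6]
tcp_rot: [179.9, -0.6, 173.2]
ft_force: [0.2, 0.2, -0.7]
finger_gap: 60.0
```

```bash
python3 -c "
from h import *
shot('wrist','w4'); s=delta([474,-137,60],170.8)
"
```

```text
pos [ 462.2 -135.4   86.5] rpy [179.9  -0.6 172.9] t 9.3 gap 59.7 F [-0.1 -0.4  0.4]
shift [-12.2  -0.2  26.4] rot [ 0.002 -0.01   0.037] rows 0.6
```

View pics/w4.png

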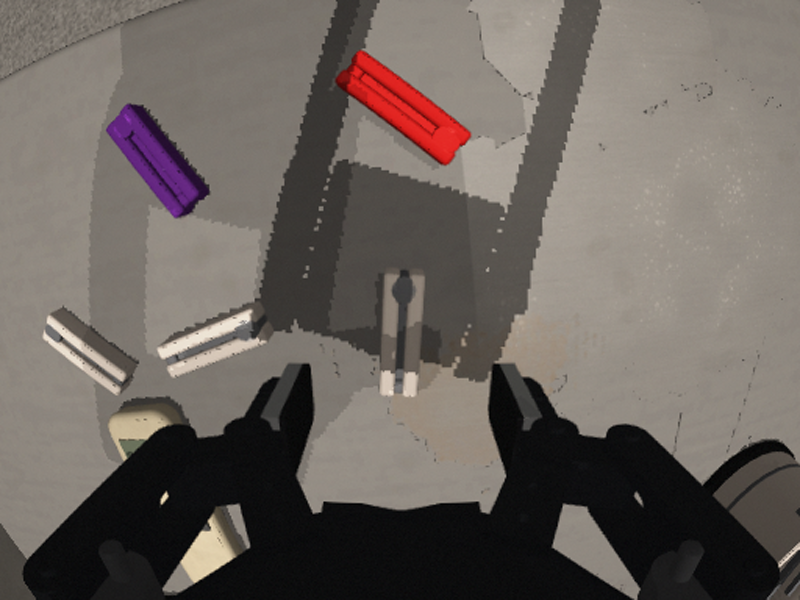

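Run:
```python
from h import *
s=st('w4');k=1.5625
for n,p,q in [('c2',(404,269),(399,396)),('c3',(165,361),(261,322)),('c4',(57,321),(123,383))]:
    a=px2w('wrist',p[0]/k,p[1]/k,16,s);b=px2w('wrist',q[0]/k,q[1]/k,16,s);d=b-a;c=(a+b)/2;y=np.degrees(np.arctan2(d[1],d[0]))
    print(n,np.round(c,1),y%180,np.linalg.norm(d))
    if n=='c2': delta([*c[:2],3],y)
```

```text
c2 [ 472.4 -136.5   16. ] 171.15206495086588 67.64381192611063
pos [ 462.2 -135.4   86.5] rpy [179.9  -0.6 172.9] t 9.3 gap 59.7 F [-0.1 -0.4  0.4]
shift [-11.1  -0.   83.4] rot [ 0.002 -0.01   0.031] rows 1.7
c3 [ 465.5 -237.3   16. ] 104.83401757432897 64.87309539101747
c4 [ 464.4 -323.1   16. ] 42.06614022179618 57.587817376755815
```

Emit:
servo_tool --pt "50 -11 0 20 0 -0.01 0.03" --pt "50 0 0 25 0 0 0" --pt "50 0 0 22 0 0 0" --pt "50 0 0 12 0 0 0" --pt "50 0 0 4 0 0 0" --pt "10 0 0 0 0 0 0" --pt "10 0 0 0 0 0 0" --pt "10 0 0 0 0 0 0" --pt "10 0 0 0 0 0 0" --pt "10 0 0 0 0 0 0"

```text
time: 10.3
tool_pos: [476.0, -137.6, 3.9]
tcp_rot: [180.0, 0.4, 169.7]
ft_force: [0.2, 0.3, -1.0]
finger_gap: 18.7
```

```bash
python3 -c "
from h import *
delta([665,125,200],171)"
```

```text
pos [ 476.  -137.6    3.9] rpy [180.    0.4 169.7] t 10.3 gap 18.7 F [ 0.2  0.3 -1. ]
shift [-140.2  292.3 -195.1] rot [ 0.     0.007 -0.023] rows 7.6
```

Emit:
servo_tool --pt "10 0 0 -40 0 0 0" --pt "10 0 0 -45 0 0 0" --pt "10 0 0 -45 0 0 0" --pt "10 0 0 -45 0 0 0" --pt "10 -20 42 -10 0 0 0" --pt "10 -20 42 0 0 0 0" --pt "10 -20 42 0 0 0 0" --pt "10 -20 42 0 0 0 0" --pt "10 -20 42 0 0 0 0" --pt "10 -20 42 0 0 0 0"

```text
time: 11.3
tool_pos: [643.8, 90.9, 203.8]
tcp_rot: [180.0, 0.9, 169.0]
ft_force: [0.7, -1.0, -0.1]
finger_gap: 19.1
```

```bash
python3 -c "
from h import *
delta([668.5,124.5,105],171)"
```

```text
pos [643.8  90.9 203.8] rpy [180.    0.9 169. ] t 11.3 gap 19.1 F [ 0.7 -1.  -0.1]
shift [-16.2  37.7  99. ] rot [ 0.     0.016 -0.035] rows 2.1
```

Emit:
servo_tool --pt "10 -16 38 5 0 0.016 0" --pt "10 0 0 0 0 0 0" --pt "10 0 0 0 0 0 0"

```text
time: 11.6
tool_pos: [669.2, 132.9, 196.5]
tcp_rot: [179.9, -0.1, 169.3]
ft_force: [-0.8, -0.0, 0.0]
finger_gap: 18.7
```

Run:
```python
from h import *
delta([668.5,124.5,105],171)
s=shot('wrist','w5',2.5)
a=cv2.imread('pics/w5_raw.png');k=2
b=cv2.resize(a[90:340,120:400],None,fx=k,fy=k,interpolation=cv2.INTER_CUBIC)
for (cx,cy) in [(665,125)]:
    for t in range(0,360,6): 
        u=(w2px('wrist',np.array([cx+41*np.cos(np.radians(t)),cy+41*np.sin(np.radians(t)),125]),s)-[120,90])*k
        cv2.circle(b,tuple(int(x) for x in u),1,(0,255,0),-1)
cv2.imwrite('pics/w5o.png',b)
```

```text
pos [669.2 132.9 196.5] rpy [ 1.799e+02 -1.000e-01  1.693e+02] t 11.6 gap 18.7 F [-0.8 -0.   0. ]
shift [-1.1 -8.5 91.5] rot [ 0.001 -0.002 -0.029] rows 1.8
```

View pics/w5o.png

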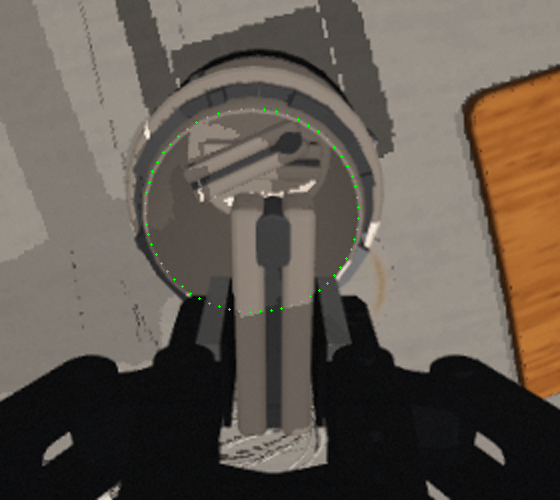

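Emit:
servo_tool --pt "10 -1 -8 20 0 0 0" --pt "10 0 -1 25 0 0 0" --pt "10 0 0 20 0 0 0" --pt "10 0 0 15 0 0 0" --pt "10 0 0 10 0 0 0" --pt "36 0 0 0 0 0 0" --pt "36 0 0 0 0 0 0" --pt "36 0 0 0 0 0 0"

```text
time: 12.45
tool_pos: [668.5, 117.2, 111.2]
tcp_rot: [179.8, 0.4, 168.9]
ft_force: [-0.7, 1.2, 0.0]
finger_gap: 35.9
```

Emit:
servo_tool --pt "36 0 0 -40 0 0 0" --pt "36 0 0 -45 0 0 0" --pt "60 0 0 -45 0 0 0" --pt "60 0 0 -15 0 0 0"

```text
time: 12.85
tool_pos: [666.3, 116.8, 260.3]
tcp_rot: [179.9, 0.3, 168.9]
ft_force: [0.3, -0.1, 1.6]
finger_gap: 59.8
```

```bash
python3 -c "
from h import *
delta([466.5,-239,120],104.6)
shot('scene','s2');a=cv2.imread('pics/s2_raw.png');b=cv2.imread('pics/scene0.png')
d=cv2.absdiff(a,b).max(2)
for n,p in dict(c3=(318,269),c4=(351,288),lid=(175,185)).items(): print(n,(d[p[1]-18:p[1]+18,p[0]-25:p[0]+25]>30).sum())
"
```

```text
pos [666.3 116.8 260.3] rpy [179.9   0.3 168.9] t 12.8 gap 59.8 F [ 0.3 -0.1  1.6]
shift [ 128.4 -387.8  138.8] rot [0.005 0.003 1.123] rows 8.6
c3 0
c4 0
lid 11
```

Emit:
servo_tool --pt "60 16 -48 5 0 0 0" --pt "60 16 -47 5 0 0 0" --pt "60 16 -47 5 0 0 0" --pt "60 16 -47 10 0 0 0" --pt "60 16 -47 10 0 0 0" --pt "60 16 -47 15 0 0 0" --pt "60 16 -47 20 0 0 0" --pt "60 16 -47 20 0 0 0" --pt "60 0 -5 10 0 0 0.14" --pt "60 0 0 10 0 0 0.14"

```text
time: 13.9
tool_pos: [473.6, -230.8, 152.5]
tcp_rot: [179.6, 1.0, 152.9]
ft_force: [0.3, -0.3, 0.3]
finger_gap: 60.1
```

Emit:
servo_tool --pt "60 0 0 10 0 0 0.14" --pt "60 0 0 10 0 0 0.14" --pt "60 0 0 5 0 0 0.14" --pt "60 0 0 0 0 0 0.14" --pt "60 0 0 0 0 0 0.14" --pt "60 0 0 0 0 0 0.12" --pt "60 0 0 0 0 0 0" --pt "60 0 0 0 0 0 0"

```text
time: 14.7
tool_pos: [471.3, -231.4, 122.1]
tcp_rot: [179.2, 0.3, 103.8]
ft_force: [0.9, -0.3, -0.2]
finger_gap: 60.3
```

```bash
python3 -c "
from h import *
shot('wrist','w6');delta([466.5,-238.5,3],104.7)
"
```

```text
pos [ 471.3 -231.4  122.1] rpy [179.2   0.3 103.8] t 14.8 gap 59.8 F [-0.1 -0.3  0.4]
shift [ -5.1  -8.  119. ] rot [ 0.014  0.005 -0.015] rows 2.4
```

View pics/w6.png

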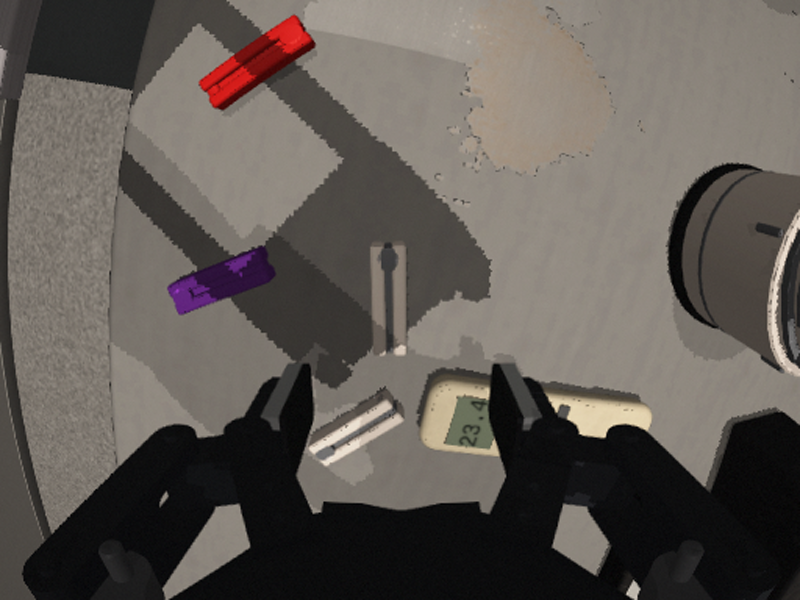

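Run:
```python
from h import *
s=st('w6');k=1.5625
for n,p,q in [('c3',(389,242),(389,355)),('c4',(315,456),(395,397))]:
    a=px2w('wrist',p[0]/k,p[1]/k,16,s);b=px2w('wrist',q[0]/k,q[1]/k,16,s);d=b-a;c=(a+b)/2;y=np.degrees(np.arctan2(d[1],d[0]))
    print(n,np.round(c,1),y%180,np.linalg.norm(d))
    if n=='c3': delta([*c[:2],3],y)
```

```text
c3 [ 467.  -237.9   16. ] 103.44006675958825 66.89782129435208
pos [ 471.3 -231.4  122.1] rpy [179.2   0.3 103.8] t 14.8 gap 59.8 F [-0.1 -0.3  0.4]
shift [ -4.6  -7.4 119. ] rot [0.015 0.005 0.007] rows 2.4
c4 [ 464.6 -326.    16. ] 54.79730714212097 70.5928712282644
```

Emit:
servo_tool --pt "50 -4.5 -6.5 20 0.014 0.005 0" --pt "50 0 0 30 0 0 0" --pt "50 0 0 30 0 0 0" --pt "50 0 0 18 0 0 0" --pt "50 0 0 0 0 0 0" --pt "50 0 0 0 0 0 0"

```text
time: 15.35
tool_pos: [468.4, -238.9, 23.5]
tcp_rot: [179.8, 0.2, 104.8]
ft_force: [0.1, 0.2, 0.1]
finger_gap: 49.6
```

```bash
python3 -c "
from h import *
delta([467,-238,3.5],104)
"
```

```text
pos [ 468.4 -238.9   23.5] rpy [179.8   0.2 104.8] t 15.3 gap 49.6 F [0.1 0.2 0.1]
shift [ 1.4 -1.2 20. ] rot [0.004 0.004 0.013] rows 0.4
```

Emit:
servo_tool --pt "50 1 -1 10 0 0 0" --pt "50 0 0 8 0 0 0" --pt "50 0 0 2 0 0 0" --pt "10 0 0 0 0 0 0" --pt "10 0 0 0 0 0 0" --pt "10 0 0 0 0 0 0" --pt "10 0 0 0 0 0 0" --pt "10 0 0 0 0 0 0"

```text
time: 16.15
tool_pos: [470.5, -240.2, 6.7]
tcp_rot: [179.5, 0.6, 104.9]
ft_force: [0.5, -0.3, -0.4]
finger_gap: 19.0
```

Emit:
servo_tool --pt "10 0 0 -40 0 0 0" --pt "10 0 0 -45 0 0 0" --pt "10 0 0 -45 0 0 0" --pt "10 0 0 -45 0 0 0" --pt "10 0 0 -5 0 0 0"

```text
time: 16.65
tool_pos: [465.8, -237.2, 189.8]
tcp_rot: [179.8, 0.2, 104.9]
ft_force: [0.1, -0.4, 0.6]
finger_gap: 19.0
```

```bash
python3 -c "
from h import *
delta([665,125,200],104)
"
```

```text
pos [ 465.8 -237.2  189.8] rpy [179.8   0.2 104.9] t 16.6 gap 19.0 F [ 0.1 -0.4  0.6]
shift [298.8 285.7 -10.4] rot [0.004 0.004 0.016] rows 8.3
```

Emit:
servo_tool --pt "10 34 33 -10 0 0 0" --pt "10 34 33 -5 0 0 0" --pt "10 34 33 0 0 0 0" --pt "10 34 33 0 0 0 0" --pt "10 34 33 0 0 0 0" --pt "10 34 33 0 0 0 0" --pt "10 34 33 0 0 0 0" --pt "10 25 24 0 0 0 0" --pt "10 0 0 0 0 0 0" --pt "10 0 0 0 0 0 0"

```text
time: 17.65
tool_pos: [651.5, 92.5, 202.6]
tcp_rot: [179.7, 0.5, 104.6]
ft_force: [0.1, -0.8, -0.4]
finger_gap: 18.9
```

```bash
python3 -c "
from h import *
delta([665.8,122,160],104)
"
```

```text
pos [651.5  92.5 202.6] rpy [179.7   0.5 104.6] t 17.6 gap 18.9 F [ 0.1 -0.8 -0.4]
shift [25.3 21.1 42.5] rot [0.005 0.008 0.011] rows 1.1
```

Emit:
servo_tool --pt "10 25 20 10 0.005 0.008 0" --pt "10 0 0 15 0 0 0" --pt "10 0 0 0 0 0 0" --pt "10 0 0 0 0 0 0"

```text
time: 18.05
tool_pos: [663.5, 118.1, 175.4]
tcp_rot: [-179.8, 0.1, 104.4]
ft_force: [0.0, -0.4, 0.5]
finger_gap: 18.7
```

```bash
python3 -c "
from h import *
delta([665.8,122,105],104)
"
```

```text
pos [663.5 118.1 175.4] rpy [-1.798e+02  1.000e-01  1.044e+02] t 18.1 gap 18.7 F [ 0.  -0.4  0.5]
shift [ 3.2  3.4 70.4] rot [-0.003  0.001  0.007] rows 1.4
```

Emit:
servo_tool --pt "10 3 2.5 15 0 0 0" --pt "10 0 0 20 0 0 0" --pt "10 0 0 15 0 0 0" --pt "10 0 0 12 0 0 0" --pt "10 0 0 0 0 0 0" --pt "36 0 0 0 0 0 0" --pt "36 0 0 0 0 0 0" --pt "36 0 0 0 0 0 0"

```text
time: 18.85
tool_pos: [666.0, 118.2, 112.4]
tcp_rot: [179.9, 0.1, 104.1]
ft_force: [0.3, 0.0, 0.2]
finger_gap: 35.8
```

Emit:
servo_tool --pt "36 0 0 -40 0 0 0" --pt "36 0 0 -45 0 0 0" --pt "60 0 0 -45 0 0 0" --pt "60 0 0 -5 0 0 0"

```text
time: 19.25
tool_pos: [665.1, 118.6, 252.1]
tcp_rot: [-180.0, 0.1, 104.2]
ft_force: [0.2, 1.3, 1.2]
finger_gap: 60.1
```

```bash
python3 -c "
from h import *
delta([465.5,-329,130],51)
shot('scene','s3');a=cv2.imread('pics/s3_raw.png');b=cv2.imread('pics/scene0.png')
d=cv2.absdiff(a,b).max(2)
for n,p in dict(c4=(351,288),lid=(175,185)).items(): print(n,(d[p[1]-18:p[1]+18,p[0]-25:p[0]+25]>30).sum())
"
```

```text
pos [665.1 118.6 252.1] rpy [-1.800e+02  1.000e-01  1.042e+02] t 19.2 gap 60.1 F [0.2 1.3 1.2]
shift [-384.9 -303.   122.9] rot [0.001 0.002 0.928] rows 10.1
c4 38
lid 9
```

Emit:
servo_tool --pt "60 -37 -30 0 0 0 0" --pt "60 -37 -30 0 0 0 0" --pt "60 -37 -30 0 0 0 0" --pt "60 -37 -30 0 0 0 0" --pt "60 -37 -30 0 0 0 0" --pt "60 -37 -30 5 0 0 0" --pt "60 -37 -30 10 0 0 0" --pt "60 -37 -30 15 0 0 0" --pt "60 -37 -30 15 0 0 0" --pt "60 -37 -30 15 0 0 0"

```text
time: 20.3
tool_pos: [462.1, -317.3, 186.3]
tcp_rot: [180.0, 0.1, 104.8]
ft_force: [1.6, 0.0, 0.7]
finger_gap: 59.6
```

Emit:
servo_tool --pt "60 0 0 15 0 0 0.14" --pt "60 0 0 15 0 0 0.14" --pt "60 0 0 10 0 0 0.14" --pt "60 0 0 10 0 0 0.14" --pt "60 0 0 5 0 0 0.14" --pt "60 0 0 0 0 0 0.14" --pt "60 0 0 0 0 0 0.06" --pt "60 0 0 0 0 0 0" --pt "60 0 0 0 0 0 0"

```text
time: 21.2
tool_pos: [452.0, -320.8, 117.2]
tcp_rot: [-179.3, 0.2, 50.8]
ft_force: [-0.2, 1.4, 0.2]
finger_gap: 59.8
```

```bash
python3 -c "
from h import *
shot('wrist','w7');delta([465.5,-329,3],51)
"
```

```text
pos [ 451.9 -320.7  117.2] rpy [-179.3    0.2   50.8] t 21.2 gap 60.0 F [-0.  0. -1.]
shift [  2.5  17.1 114. ] rot [-0.012  0.003 -0.003] rows 2.3
```

View pics/w7.png

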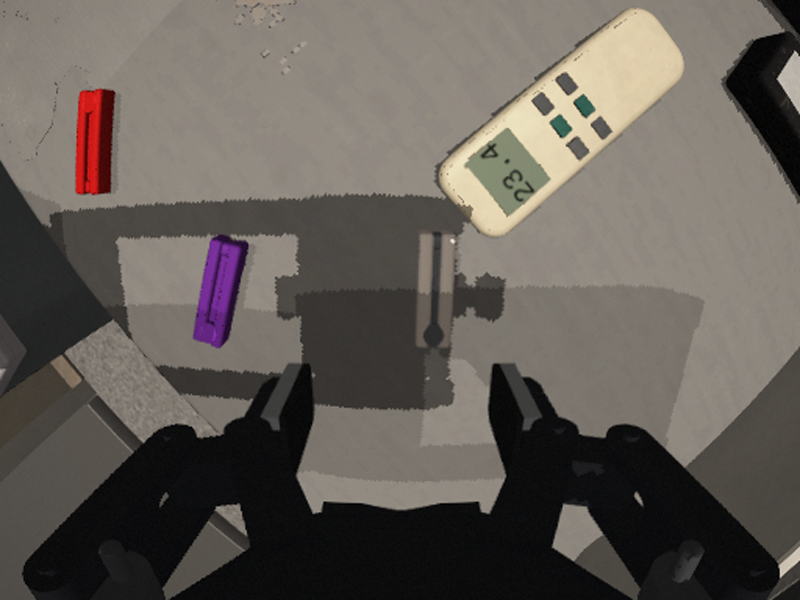

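Run:
```python
from h import *
s=st('w7');k=1.5625
a=px2w('wrist',437/k,233/k,16,s);b=px2w('wrist',433/k,348/k,16,s);d=b-a;c=(a+b)/2;y=np.degrees(np.arctan2(d[1],d[0]))
print(np.round(c,1),y%180,np.linalg.norm(d)); delta([*c[:2],3],y)
t=px2w('wrist',470/k,232/k,22,s); T=toolT(s)[:3,:3]; print('thermo rel clip, tool axes',T.T@(t-c))
```

```text
[ 466.1 -331.3   16. ] 50.161100933423 66.08341404196543
pos [ 451.9 -320.7  117.2] rpy [-179.3    0.2   50.8] t 21.2 gap 60.0 F [-0.  0. -1.]
shift [  1.  19. 114.] rot [-0.012  0.003  0.012] rows 2.3
thermo rel clip, tool axes [34.75143845 17.13227218 -6.30353586]
```

Emit:
servo_tool --pt "44 0 18 20 -0.012 0.003 0.01" --pt "44 0 0 30 0 0 0" --pt "44 0 0 25 0 0 0" --pt "44 0 0 10 0 0 0" --pt "44 0 0 0 0 0 0" --pt "44 0 0 0 0 0 0"

```text
time: 21.85
tool_pos: [468.0, -333.7, 31.9]
tcp_rot: [179.7, -0.0, 50.7]
ft_force: [0.2, -0.6, 0.3]
finger_gap: 44.2
```

```bash
python3 -c "
from h import *
delta([466.1,-331.3,3.5],50.2)
"
```

```text
pos [ 468.  -333.7   31.9] rpy [179.7  -0.   50.7] t 21.9 gap 44.2 F [ 0.2 -0.6  0.3]
shift [ 0.6 -3.1 28.4] rot [ 0.005 -0.     0.009] rows 0.6
```

Emit:
servo_tool --pt "44 0 -2.5 12 0.005 0 0.005" --pt "44 0 0 10 0 0 0" --pt "44 0 0 5 0 0 0" --pt "44 0 0 1 0 0 0" --pt "10 0 0 0 0 0 0" --pt "10 0 0 0 0 0 0" --pt "10 0 0 0 0 0 0" --pt "10 0 0 0 0 0 0" --pt "10 0 0 0 0 0 0"

```text
time: 22.75
tool_pos: [468.7, -334.2, 6.4]
tcp_rot: [179.6, 0.0, 50.5]
ft_force: [0.1, 0.2, -0.4]
finger_gap: 18.8
```

Emit:
servo_tool --pt "10 0 0 -40 0 0 0" --pt "10 0 0 -45 0 0 0" --pt "10 0 0 -45 0 0 0" --pt "10 0 0 -45 0 0 0" --pt "10 0 0 -15 0 0 0"

```text
time: 23.25
tool_pos: [464.6, -330.9, 197.9]
tcp_rot: [-179.8, -0.0, 50.5]
ft_force: [1.4, -0.3, -0.6]
finger_gap: 19.2
```

```bash
python3 -c "
from h import *
delta([665,125,200],50)
"
```

```text
pos [ 464.6 -330.9  197.9] rpy [-179.8   -0.    50.5] t 23.2 gap 19.2 F [ 1.4 -0.3 -0.6]
shift [ 479.1 -135.7   -1.5] rot [-0.004 -0.     0.008] rows 10.0
```

Emit:
servo_tool --pt "10 45 -13 -5 0 0 0" --pt "10 45 -13 0 0 0 0" --pt "10 45 -13 0 0 0 0" --pt "10 45 -13 0 0 0 0" --pt "10 45 -13 0 0 0 0" --pt "10 45 -13 0 0 0 0" --pt "10 45 -13 0 0 0 0" --pt "10 45 -13 0 0 0 0" --pt "10 45 -13 0 0 0 0" --pt "10 35 -9 0 0 0 0"

```text
time: 24.25
tool_pos: [656.4, 96.5, 210.9]
tcp_rot: [179.3, -0.1, 49.8]
ft_force: [0.5, -0.8, 0.1]
finger_gap: 18.7
```

Emit:
servo_tool --pt "10 15 -5 0 0 0 0" --pt "10 0 0 0 0 0 0" --pt "10 0 0 0 0 0 0"

```text
time: 24.55
tool_pos: [662.6, 116.6, 209.7]
tcp_rot: [179.4, -0.1, 50.2]
ft_force: [0.2, -0.7, 0.2]
finger_gap: 18.7
```

```bash
python3 -c "
from h import *
delta([665,125,160],50)
"
```

```text
pos [662.6 116.6 209.7] rpy [ 1.794e+02 -1.000e-01  5.020e+01] t 24.6 gap 18.7 F [ 0.2 -0.7  0.2]
shift [ 7.9 -4.1 49.6] rot [ 0.01  -0.001  0.003] rows 1.0
```

Emit:
servo_tool --pt "10 7 -4 15 0.01 0 0" --pt "10 0 0 15 0 0 0" --pt "10 0 0 0 0 0 0" --pt "10 0 0 0 0 0 0"

```text
time: 24.95
tool_pos: [663.1, 120.2, 176.0]
tcp_rot: [-179.9, 0.1, 49.9]
ft_force: [0.0, -0.1, 0.4]
finger_gap: 18.9
```

Run:
```python
from h import *
delta([665,125,105],50)
s=shot('wrist','w8',2)
```

```text
pos [663.1 120.2 176. ] rpy [-1.799e+02  1.000e-01  4.990e+01] t 24.9 gap 18.9 F [ 0.  -0.1  0.4]
shift [ 5.  -1.5 71. ] rot [-0.001  0.001 -0.002] rows 1.4
```

Emit:
servo_tool --pt "10 5 -1.5 10 0 0 0" --pt "10 0 0 20 0 0 0" --pt "10 0 0 15 0 0 0" --pt "10 0 0 10 0 0 0" --pt "10 0 0 0 0 0 0" --pt "36 0 0 0 0 0 0" --pt "36 0 0 0 0 0 0" --pt "36 0 0 0 0 0 0"

```text
time: 25.8
tool_pos: [666.7, 125.2, 119.9]
tcp_rot: [179.9, -0.1, 49.8]
ft_force: [-0.2, 0.4, 0.1]
finger_gap: 36.2
```

Emit:
servo_tool --pt "36 0 0 -40 0 0 0" --pt "36 0 0 -45 0 0 0" --pt "60 0 0 -45 0 0 0" --pt "85 0 0 -15 0 0 0" --pt "85 0 0 0 0 0 0"

```text
time: 26.3
tool_pos: [666.3, 125.1, 271.6]
tcp_rot: [179.9, -0.1, 49.8]
ft_force: [0.5, 0.1, -0.8]
finger_gap: 77.9
```

Run:
```python
from h import *
delta([610,60,320],50)
```

```text
pos [666.3 125.1 271.6] rpy [ 1.799e+02 -1.000e-01  4.980e+01] t 26.3 gap 77.9 F [ 0.5  0.1 -0.8]
shift [-85.9  -0.9 -48.6] rot [ 0.002 -0.003 -0.003] rows 2.0
```

Emit:
servo_tool --pt "85 -35 0 -10 0 0 0" --pt "85 -35 0 -10 0 0 0" --pt "85 0 0 0 0 0 0" --pt "85 0 0 0 0 0 0"

```text
time: 26.7
tool_pos: [618.9, 70.6, 285.9]
tcp_rot: [-179.9, 0.0, 49.9]
ft_force: [0.3, -0.0, 0.2]
finger_gap: 85.2
```

Run:
```python
from h import *
s=shot('wrist','w9',2);delta([610,60,320],50)
a=cv2.imread('pics/w9_raw.png')
u=w2px('wrist',np.array([665,125,125.]),s);print(u)
x,y=map(int,u);x0,y0=max(x-95,0),max(y-75,0);print(x0,y0)
cv2.imwrite('pics/w9c.png',cv2.resize(a[y0:y0+150,x0:x0+190],None,fx=4,fy=4,interpolation=cv2.INTER_CUBIC))
```

```text
pos [619.   70.6 285.8] rpy [-1.799e+02  1.000e-01  4.990e+01] t 26.8 gap 84.9 F [-0.2 -0.1 -1.3]
shift [-13.9  -0.1 -34.2] rot [-0.002  0.001 -0.002] rows 0.7
[256.96582012 103.38265675]
161 28
```

View pics/w9c.png

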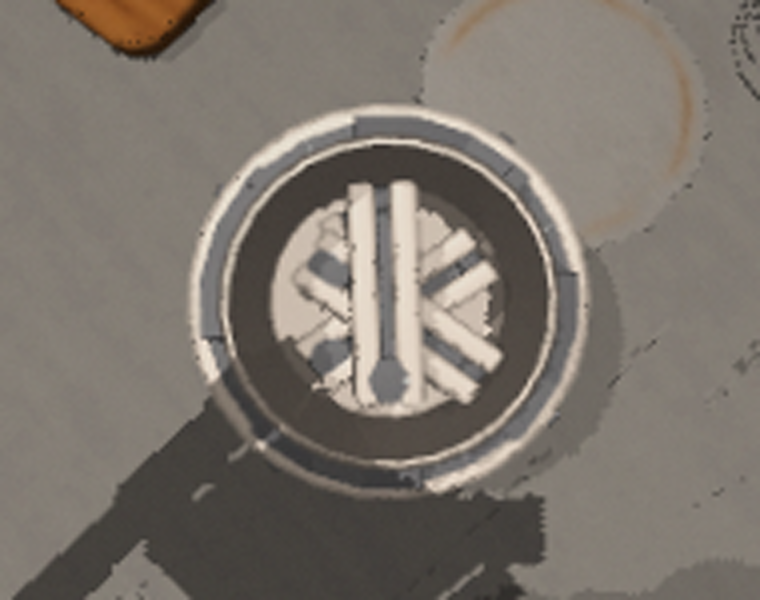

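Emit:
servo_tool --pt "85 15 -45 0 0 0 0" --pt "85 15 -45 0 0 0 0" --pt "85 15 -45 10 0 0 0" --pt "85 15 -45 15 0 0 0" --pt "85 15 -45 15 0 0 0" --pt "85 15 -45 15 0 0 0" --pt "85 0 0 15 0 0 -0.14" --pt "85 0 0 10 0 0 -0.14" --pt "85 0 0 0 0 0 -0.14" --pt "85 0 0 0 0 0 -0.14"

```text
time: 27.75
tool_pos: [463.2, 324.1, 190.8]
tcp_rot: [-179.1, 0.3, 83.2]
ft_force: [-0.4, -0.5, -0.1]
finger_gap: 84.9
```

Emit:
servo_tool --pt "85 0 0 0 0 0 -0.14" --pt "85 0 0 0 0 0 0" --pt "85 0 0 0 0 0 0"

```text
time: 28.05
tool_pos: [461.3, 325.8, 186.4]
tcp_rot: [-178.8, 0.3, 91.7]
ft_force: [-0.3, -0.1, -0.3]
finger_gap: 84.8
```

Run:
```python
from h import *
s=st('w9')
def w(u,v,z): return px2w('wrist',161+u/4,28+v/4,z,s)
c=np.array([665,125])
for n,z,pts in [('gap edges',115,[(355,120),(270,148),(530,185),(575,272),(485,455),(425,485),(220,378),(202,340)]),('rib',95,[(505,140),(220,185),(262,440)])]:
    for p in pts:
        q=w(*p,z)[:2]-c;print(n,p,'r',round(np.hypot(*q),1),'ang',round(np.degrees(np.arctan2(q[1],q[0])),1), 'mod90',round(np.degrees(np.arctan2(q[1],q[0]))%90,1))
# rim circle refit from bore edges
B=np.array([w(*p,125)[:2] for p in [(388,142),(222,300),(553,300),(388,463)]]);print(B.round(1),'centre',((B[1]+B[2])/2).round(1),((B[0]+B[3])/2).round(1))
s=shot('wrist','w10');delta([468,320,180],90)
```

```text
gap edges (355, 120) r 49.1 ang 59.2 mod90 59.2
gap edges (270, 148) r 51.0 ang 85.9 mod90 85.9
gap edges (530, 185) r 49.0 ang 0.2 mod90 0.2
gap edges (575, 272) r 50.3 ang -29.9 mod90 60.1
gap edges (485, 455) r 48.2 ang -96.9 mod90 83.1
gap edges (425, 485) r 49.7 ang -117.9 mod90 62.1
gap edges (220, 378) r 47.9 ang 164.0 mod90 74.0
gap edges (202, 340) r 49.2 ang 150.8 mod90 60.8
rib (505, 140) r 56.7 ang 14.5 mod90 14.5
rib (220, 185) r 56.8 ang 103.6 mod90 13.6
rib (262, 440) r 52.1 ang -172.1 mod90 7.9
[[692.  156.2]
 [634.1 152.7]
 [698.3  98.7]
 [638.9  93.1]] centre [666.2 125.7] [665.5 124.7]
pos [461.3 325.7 186.4] rpy [-178.8    0.3   91.7] t 28.1 gap 85.1 F [-0.5 -0.6 -0.5]
shift [-5.9  6.7  6.3] rot [-0.022  0.006  0.03 ] rows 0.2
```

View pics/w10.png

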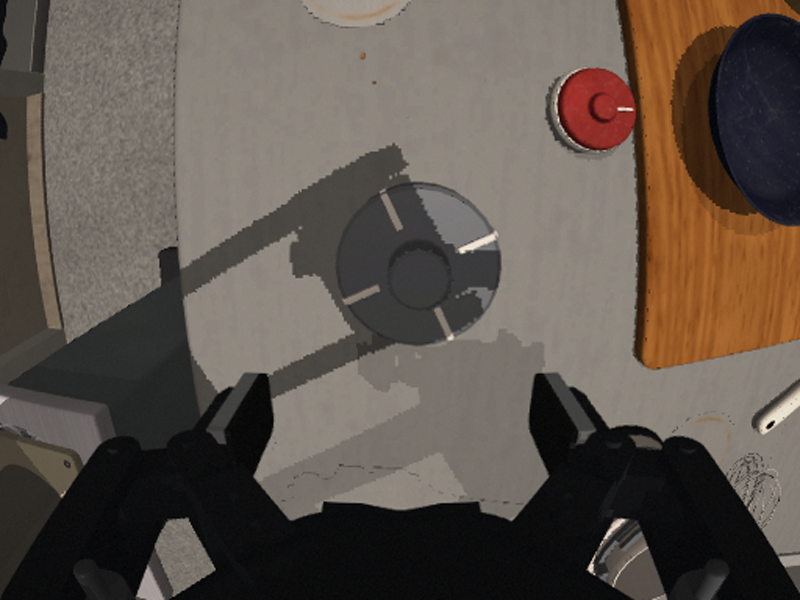

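Run:
```python
from h import *
s=st('w10');k=1.5625
w=lambda u,v,z: px2w('wrist',u/k,v/k,z,s)[:2]
print('knob',w(420,277,60),'plate ctr',w(418,263,27))
R=np.array([w(*p,30) for p in [(383,192),(497,235),(346,301),(451,339)]]);print('rib ends',R.round(1),(R[0]+R[3])/2,(R[1]+R[2])/2)
for a,b in [(0,3),(1,2)]:
    d=R[a]-R[b];print(np.degrees(np.arctan2(d[1],d[0]))%90,np.linalg.norm(d))
delta([*((R.sum(0))/4),140],90)
```

```text
knob [469.51794738 328.97940804] plate ctr [468.76996403 329.83117463]
rib ends [[444.5 376.6]
 [520.  351.6]
 [420.9 302.4]
 [493.9 277.2]] [469.24133855 326.94583728] [470.40433406 326.987049  ]
26.426284961054165 110.98921232496252
26.39621247350944 110.64165980902638
pos [461.3 325.7 186.4] rpy [-178.8    0.3   91.7] t 28.1 gap 85.1 F [-0.5 -0.6 -0.5]
shift [ 1.2  9.6 46.2] rot [-0.022  0.006  0.03 ] rows 0.9
```

Emit:
servo_tool --pt "85 1 9 20 -0.021 0.005 0" --pt "85 0 0 25 0 0 0" --pt "85 0 0 25 0 0 0" --pt "85 0 0 20 0 0 0" --pt "85 0 0 0 0 0 0" --pt "85 0 0 0 0 0 0"

```text
time: 28.7
tool_pos: [471.6, 328.4, 94.6]
tcp_rot: [179.8, -0.1, 90.7]
ft_force: [-0.3, 0.6, 0.1]
finger_gap: 85.0
```

```bash
python3 -c "
from h import *
delta([469.6,327.5,33],91)
"
```

```text
pos [471.6 328.4  94.6] rpy [ 1.798e+02 -1.000e-01  9.070e+01] t 28.7 gap 85.0 F [-0.3  0.6  0.1]
shift [-1.  -2.2 61.6] rot [ 0.003 -0.001 -0.006] rows 1.2
```

Emit:
servo_tool --pt "75 -1 -2 20 0.003 0 0" --pt "65 0 0 20 0 0 0" --pt "60 0 0 12 0 0 0" --pt "60 0 0 4 0 0 0" --pt "60 0 0 0 0 0 0" --pt "60 0 0 0 0 0 0"

```text
time: 29.3
tool_pos: [474.8, 330.5, 45.4]
tcp_rot: [179.4, -0.4, 90.4]
ft_force: [1.1, -0.2, 1.2]
finger_gap: 60.1
```

```bash
python3 -c "
from h import *
delta([469.6,327.5,33],91)
"
```

```text
pos [474.8 330.5  45.4] rpy [179.4  -0.4  90.4] t 29.3 gap 60.1 F [ 1.1 -0.2  1.2]
shift [-3.1 -5.4 12.3] rot [ 0.01  -0.007 -0.011] rows 0.3
```

Emit:
servo_tool --pt "60 -3 -5 5 0.01 -0.007 0" --pt "60 0 0 0 0 0 0" --pt "60 0 0 0 0 0 0"

```text
time: 29.6
tool_pos: [470.8, 328.1, 42.3]
tcp_rot: [179.9, -0.1, 90.3]
ft_force: [-0.0, -0.3, 0.0]
finger_gap: 60.0
```

```bash
python3 -c "
from h import *
delta([469.6,327.5,33],91)
"
```

```text
pos [470.8 328.1  42.3] rpy [ 1.799e+02 -1.000e-01  9.030e+01] t 29.6 gap 60.0 F [-0.  -0.3  0. ]
shift [-0.6 -1.3  9.3] rot [ 0.002 -0.001 -0.011] rows 0.2
```

Emit:
servo_tool --pt "60 -0.6 -1 7 0 0 0" --pt "60 0 0 2 0 0 0" --pt "60 0 0 0 0 0 0" --pt "25 0 0 0 0 0 0" --pt "25 0 0 0 0 0 0" --pt "25 0 0 0 0 0 0" --pt "25 0 0 0 0 0 0" --pt "25 0 0 0 0 0 0" --force 60

```text
time: 30.4
tool_pos: [469.9, 327.6, 32.9]
tcp_rot: [179.9, -0.1, 90.3]
ft_force: [-0.5, 0.2, -0.0]
finger_gap: 36.5
```

```bash
python3 -c "
from h import *
delta([469.6,327.5,33],91)
"
```

```text
pos [469.9 327.6  32.9] rpy [ 1.799e+02 -1.000e-01  9.030e+01] t 30.4 gap 36.5 F [-0.5  0.2 -0. ]
shift [-0.1 -0.3 -0.1] rot [ 0.002 -0.001 -0.011] rows 0.1
```

Emit:
servo_tool --pt "25 0 0 -30 0 0 0" --pt "25 0 0 -40 0 0 0" --pt "25 0 0 -40 0 0 0" --pt "25 0 0 -40 0 0 0" --pt "25 0 0 -20 0 0 0" --pt "25 -30 29 0 0 0 0" --pt "25 -30 29 0 0 0 0" --pt "25 -30 29 0 0 0 0" --pt "25 -30 29 0 0 0 0" --pt "25 -30 29 0 0 0 0"

```text
time: 31.4
tool_pos: [614.9, 177.7, 207.2]
tcp_rot: [-179.8, -0.0, 90.9]
ft_force: [-0.1, 0.5, -1.5]
finger_gap: 36.5
```

Emit:
servo_tool --pt "25 -25 24 0 0 0 0" --pt "25 -15 10 0 0 0 -0.14" --pt "25 0 0 0 0 0 -0.14" --pt "25 0 0 0 0 0 -0.14" --pt "25 0 0 0 0 0 -0.14" --pt "25 0 0 0 0 0 -0.14" --pt "25 0 0 0 0 0 -0.14" --pt "25 0 0 0 0 0 0" --pt "25 0 0 0 0 0 0"

```text
time: 32.3
tool_pos: [652.6, 128.0, 200.8]
tcp_rot: [-179.5, -0.3, 140.1]
ft_force: [0.2, -0.0, -3.5]
finger_gap: 36.6
```

Run:
```python
from h import *
delta([665.8,125.2,165],139)
s=shot('wrist','w11')
```

```text
pos [652.6 128.  200.8] rpy [-179.5   -0.3  140.1] t 32.3 gap 36.6 F [ 0.2 -0.  -3.5]
shift [-12.1   6.7  35.7] rot [-0.009 -0.006  0.02 ] rows 0.8
```

View pics/w11.png

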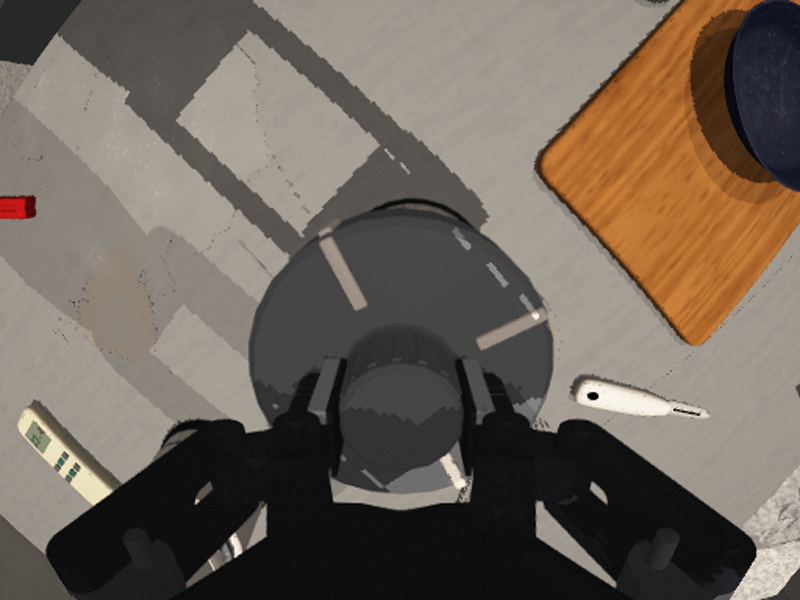

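Run:
```python
from h import *
s=st('w11');k=1.5625;z=198
w=lambda u,v: px2w('wrist',u/k,v/k,z,s)[:2]
a,b,c=w(325,236),w(545,314),w(462,487);d=a-c
print((a+c)/2,'mod90',np.degrees(np.arctan2(d[1],d[0]))%90,np.linalg.norm(d),'tcp',s['tool_pos'])
d=b-(a+c)/2;print(np.degrees(np.arctan2(d[1],d[0]))%90,np.hypot(*d))
a,b=w(325,236),w(365,308);d=a-b;print(np.degrees(np.arctan2(d[1],d[0]))%90)
```

```text
[652.37223548 127.53999603] mod90 76.2413231163938 111.37737818004517 tcp [652.59842683 127.96740757 200.80263775]
75.91004567301292 54.618572694919486
77.40616199675543
```

Emit:
servo_tool --pt "25 -12 6 5 -0.009 -0.006 0.02" --pt "25 0 0 10 0 0 0" --pt "25 0 0 0 0 0 0" --pt "25 0 0 0 0 0 0"

```text
time: 32.75
tool_pos: [666.5, 124.6, 183.6]
tcp_rot: [180.0, 0.0, 138.5]
ft_force: [1.2, 0.7, -1.7]
finger_gap: 36.1
```

```bash
python3 -c "
from h import *
delta([665.8,125.2,165],139)
"
```

```text
pos [666.5 124.6 183.6] rpy [180.    0.  138.5] t 32.8 gap 36.1 F [ 1.2  0.7 -1.7]
shift [ 1.  -0.  18.6] rot [ 0.     0.    -0.008] rows 0.4
```

Descend gently toward the rim.

Emit:
servo_tool --pt "25 1 0 8 0 0 0" --pt "25 0 0 6 0 0 0" --pt "25 0 0 4 0 0 0" --pt "25 0 0 0 0 0 0" --pt "25 0 0 0 0 0 0"

```text
time: 33.25
tool_pos: [665.0, 125.5, 163.3]
tcp_rot: [-180.0, -0.1, 138.5]
ft_force: [0.3, -0.6, -1.2]
finger_gap: 36.0
```

```bash
python3 -c "
from h import *
delta([665.8,125.2,150],139)
"
```

```text
pos [665.  125.5 163.3] rpy [-1.800e+02 -1.000e-01  1.385e+02] t 33.2 gap 36.0 F [ 0.3 -0.6 -1.2]
shift [-0.8  0.3 13.3] rot [-0.001 -0.001 -0.009] rows 0.3
```

Emit:
servo_tool --pt "25 -0.5 0 5 0 0 0" --pt "25 0 0 4 0 0 0" --pt "25 0 0 3 0 0 0" --pt "25 0 0 0 0 0 0"

```text
time: 33.65
tool_pos: [665.7, 125.2, 150.9]
tcp_rot: [-180.0, -0.0, 138.5]
ft_force: [-0.3, 0.7, -1.3]
finger_gap: 36.3
```

Emit:
servo_tool --pt "25 0 0 3 0 0 0" --pt "25 0 0 2 0 0 0" --pt "25 0 0 0 0 0 0"

```text
time: 33.95
tool_pos: [665.8, 125.1, 145.6]
tcp_rot: [180.0, -0.0, 138.5]
ft_force: [-1.1, 0.3, -2.6]
finger_gap: 36.4
```

Emit:
servo_tool --pt "25 0 0 3 0 0 0" --pt "25 0 0 2 0 0 0" --pt "25 0 0 0 0 0 0"

```text
time: 34.25
tool_pos: [665.9, 125.2, 140.3]
tcp_rot: [180.0, -0.0, 138.5]
ft_force: [0.0, 0.3, -2.6]
finger_gap: 36.7
```

Emit:
servo_tool --pt "25 0 0 2 0 0 0" --pt "25 0 0 1 0 0 0" --pt "25 0 0 0 0 0 0"

```text
time: 34.55
tool_pos: [666.2, 125.2, 138.0]
tcp_rot: [180.0, 0.0, 138.5]
ft_force: [1.5, 0.8, -2.6]
finger_gap: 36.5
```

Emit:
servo_tool --pt "25 0 0 0.4 0 0 0.1" --pt "25 0 0 0.4 0 0 0.1" --pt "25 0 0 0.4 0 0 0.1" --pt "25 0 0 0.4 0 0 0.1" --pt "25 0 0 0.4 0 0 0.1"

```text
time: 35.05
tool_pos: [667.1, 124.8, 137.5]
tcp_rot: [179.8, 0.1, 108.9]
ft_force: [0.2, -0.4, -2.1]
finger_gap: 36.6
```

```bash
python3 -c "
from h import *
delta([665.8,125.2,134],78)
print(sense()['wrist_torque'])"
```

```text
pos [667.1 124.8 137.5] rpy [1.798e+02 1.000e-01 1.089e+02] t 35.0 gap 36.6 F [ 0.2 -0.4 -2.1]
shift [ 0.8 -1.1  3.5] rot [0.004 0.    0.539] rows 3.6
[ 0.04657167  0.0509995  -0.02029677]
```

Emit:
servo_tool --pt "25 0 -0.5 1 0 0 0.1" --pt "25 0 -0.5 1 0 0 0.1" --pt "25 0 0 1 0 0 0.1" --pt "25 0 0 1 0 0 0.1" --pt "25 0 0 1 0 0 0.08"

```text
time: 35.55
tool_pos: [666.8, 124.4, 134.0]
tcp_rot: [179.7, -0.0, 80.2]
ft_force: [-1.5, -3.0, 5.1]
finger_gap: 36.1
```

```bash
python3 -c "
from h import *
delta([665.8,125.2,134],78)
print(sense()['wrist_torque'])"
```

```text
pos [666.8 124.4 134. ] rpy [179.7  -0.   80.2] t 35.5 gap 36.1 F [-1.5 -3.   5.1]
shift [ 0.6 -1.1 -0. ] rot [ 0.005 -0.001  0.038] rows 0.3
[-0.2426543   0.61250372  0.21164229]
```

Emit:
servo_tool --pt "25 0 0 0.3 0 0 0.05" --pt "25 0 0 0 0 0 0.05" --pt "25 0 0 0 0 0 0.05" --force 80

```text
time: 35.85
tool_pos: [666.1, 123.5, 134.2]
tcp_rot: [179.7, 0.1, 71.4]
ft_force: [-3.0, -5.1, 0.9]
finger_gap: 35.8
```

```bash
python3 -c "
from h import *
delta([665.8,125.2,134],78)
print(sense()['wrist_torque'])"
```

```text
pos [666.1 123.5 134.2] rpy [1.797e+02 1.000e-01 7.140e+01] t 35.9 gap 35.8 F [-3.  -5.1  0.9]
shift [ 1.5 -0.8  0.2] rot [ 0.005  0.002 -0.116] rows 0.8
[-1.12819101  0.80983272  1.58781938]
```

Emit:
servo_tool --pt "25 0 0 0 0 0 0.06" --pt "25 0 0 0 0 0 0.04"

```text
time: 36.05
tool_pos: [665.1, 121.8, 134.1]
tcp_rot: [179.8, 0.3, 65.5]
ft_force: [-2.6, -3.9, 0.0]
finger_gap: 35.8
```

Run:
```python
from h import *
delta([665.8,125.2,134],78)
print(sense()['wrist_torque'])
```

```text
pos [665.1 121.8 134.1] rpy [179.8   0.3  65.5] t 36.0 gap 35.8 F [-2.6 -3.9  0. ]
shift [ 3.4 -0.8  0.1] rot [ 0.004  0.006 -0.218] rows 1.5
[-1.44930816  0.96684731  1.90635064]
```

Emit:
servo_tool --pt "50 0 0 0 0 0 0" --pt "60 0 0 0 0 0 0" --pt "70 0 0 0 0 0 0" --pt "70 0 0 -30 0 0 0" --pt "70 0 0 -40 0 0 0" --pt "70 0 0 -40 0 0 0" --pt "70 -35 0 -20 0 0 0" --pt "70 -35 0 0 0 0 0" --pt "70 0 0 0 0 0 0" --pt "70 0 0 0 0 0 0"

```text
time: 37.05
tool_pos: [636.4, 58.7, 270.5]
tcp_rot: [179.6, 0.1, 66.0]
ft_force: [-0.3, 0.2, 0.5]
finger_gap: 69.9
```

Run:
```python
from h import *
delta([665.8,125.2,134],78)
s=shot('wrist','w12')
a=cv2.imread('pics/w12_raw.png');u=w2px('wrist',np.array([665.8,125.2,131.]),s)
x,y=map(int,u);x0,y0=max(x-100,0),max(y-75,0);print(x0,y0)
b=cv2.resize(a[y0:y0+150,x0:x0+200],None,fx=4,fy=4,interpolation=cv2.INTER_CUBIC)
cv2.imwrite('pics/w12c.png',b)
```

```text
pos [636.4  58.7 270.5] rpy [1.796e+02 1.000e-01 6.600e+01] t 37.0 gap 69.9 F [-0.3  0.2  0.5]
shift [ 73.   -1.2 136.3] rot [ 0.007  0.003 -0.21 ] rows 3.1
155 26
```

View pics/w12c.png

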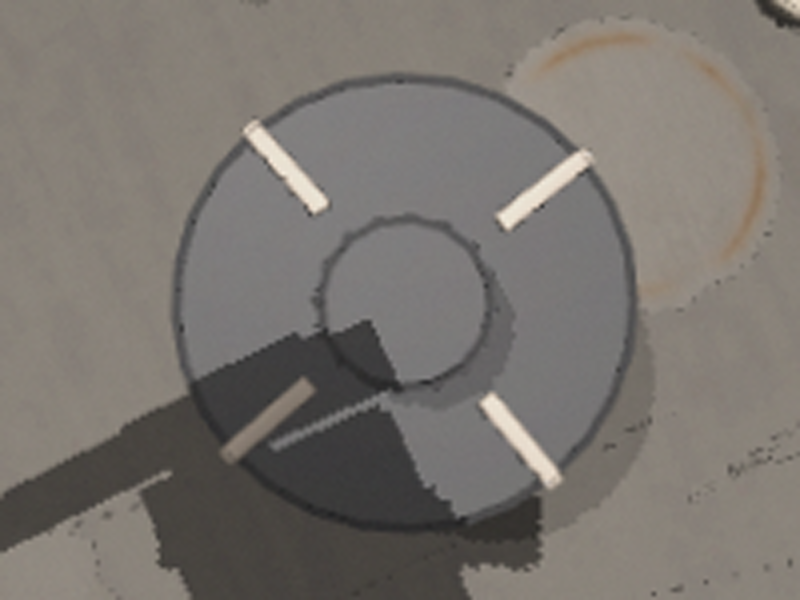

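Run:
```python
from h import *
s=st('w12');w=lambda u,v: px2w('wrist',155+u/4,26+v/4,131,s)[:2]
for a,b in [((252,126),(552,484)),((588,157),(230,457))]:
    a,b=w(*a),w(*b);d=a-b;print((a+b)/2,np.degrees(np.arctan2(d[1],d[0]))%90,np.linalg.norm(d))
```

```text
[666.41783838 125.00706665] 15.519613845670236 111.59690201171009
[666.86631627 124.57927274] 16.366092289733942 111.32018811548828
```

Emit:
servo_tool --pt "70 36 0 0 0 0 0" --pt "70 36 0 0 0 0 0" --pt "70 0 0 15 0 0 -0.13" --pt "70 0 0 20 0 0 -0.13" --pt "70 0 0 20 0 0 -0.13" --pt "70 0 0 0 0 0 0" --pt "70 0 0 0 0 0 0"

```text
time: 37.8
tool_pos: [666.9, 134.0, 208.4]
tcp_rot: [-180.0, 0.2, 89.2]
ft_force: [-0.4, 0.3, 0.5]
finger_gap: 70.1
```

```bash
python3 -c "
from h import *
delta([666.2,125,134],88)
"
```

```text
pos [666.9 134.  208.4] rpy [-180.     0.2   89.2] t 37.8 gap 70.1 F [-0.4  0.3  0.5]
shift [-8.7 -0.6 74.5] rot [-0.     0.004  0.021] rows 1.5
```

Emit:
servo_tool --pt "70 -8 -0.5 10 0 0.004 0" --pt "70 0 0 15 0 0 0" --pt "70 0 0 15 0 0 0" --pt "70 0 0 10 0 0 0" --pt "60 0 0 0 0 0 0" --pt "60 0 0 0 0 0 0"

```text
time: 38.4
tool_pos: [667.0, 125.1, 155.8]
tcp_rot: [179.9, -0.0, 88.7]
ft_force: [-0.3, 0.6, 0.1]
finger_gap: 60.0
```

```bash
python3 -c "
from h import *
delta([666.2,125,134.5],88)
"
```

```text
pos [667.  125.1 155.8] rpy [179.9  -0.   88.7] t 38.4 gap 60.0 F [-0.3  0.6  0.1]
shift [-0.2 -0.9 21.3] rot [ 0.002 -0.     0.013] rows 0.4
```

Emit:
servo_tool --pt "60 0 -0.9 10 0 0 0" --pt "60 0 0 8 0 0 0" --pt "60 0 0 2 0 0 0" --pt "60 0 0 0 0 0 0" --pt "25 0 0 0 0 0 0" --pt "25 0 0 0 0 0 0" --pt "25 0 0 0 0 0 0" --pt "25 0 0 0 0 0 0" --pt "25 0 0 0 0 0 0" --force 100

```text
time: 39.3
tool_pos: [667.1, 125.4, 136.2]
tcp_rot: [179.7, -0.0, 88.7]
ft_force: [0.5, -0.6, -1.5]
finger_gap: 35.5
```

```bash
python3 -c "
from h import *
delta([666.2,125,134.5],84)
print(sense()['wrist_torque'])"
```

```text
pos [667.1 125.4 136.2] rpy [179.7  -0.   88.7] t 39.3 gap 35.5 F [ 0.5 -0.6 -1.5]
shift [-0.4 -0.9  1.7] rot [ 0.004 -0.001  0.083] rows 0.6
[ 0.02515816 -0.04221689  0.03739587]
```

Emit:
servo_tool --pt "25 0 0 0 0 0 0.04" --pt "25 0 0 0 0 0 0.04" --pt "25 0 0 0 0 0 0.04"

```text
time: 39.6
tool_pos: [666.6, 125.8, 136.2]
tcp_rot: [179.8, -0.1, 81.9]
ft_force: [0.7, 4.9, -1.4]
finger_gap: 35.5
```

```bash
python3 -c "
from h import *
delta([666.2,125,134.5],84)
print(sense()['wrist_torque'])"
```

```text
pos [666.6 125.8 136.2] rpy [ 1.798e+02 -1.000e-01  8.190e+01] t 39.6 gap 35.5 F [ 0.7  4.9 -1.4]
shift [-0.8 -0.3  1.7] rot [ 0.003 -0.001 -0.037] rows 0.3
[ 0.96979039 -0.04642856  0.45091626]
```

Emit:
servo_tool --pt "25 0 0 0 0 0 0.05" --pt "25 0 0 0 0 0 0.05"

```text
time: 39.8
tool_pos: [666.7, 127.4, 136.2]
tcp_rot: [179.8, -0.2, 76.1]
ft_force: [2.4, 4.0, -1.7]
finger_gap: 35.5
```

```bash
python3 -c "
from h import *
delta([666.2,125,134.5],84)
print(sense()['wrist_torque'])"
```

```text
pos [666.7 127.4 136.2] rpy [179.8  -0.2  76.1] t 39.8 gap 35.5 F [ 2.4  4.  -1.7]
shift [-2.5  0.1  1.7] rot [ 0.004 -0.003 -0.138] rows 0.9
[ 0.74556913 -0.50131799  0.93524683]
```

Emit:
servo_tool --pt "25 0 0 0 0 0 0.05" --pt "25 0 0 0 0 0 0.05"

```text
time: 40.0
tool_pos: [667.4, 129.1, 136.3]
tcp_rot: [179.7, -0.3, 70.4]
ft_force: [3.9, 2.9, -2.8]
finger_gap: 35.4
```

```bash
python3 -c "
from h import *
delta([666.2,125,134.5],84)
print(sense()['wrist_torque'])"
```

```text
pos [667.4 129.1 136.3] rpy [179.7  -0.3  70.4] t 40.0 gap 35.4 F [ 3.9  2.9 -2.8]
shift [-4.3  0.2  1.8] rot [ 0.005 -0.005 -0.238] rows 1.6
[ 0.62905506 -0.77009905  1.22285139]
```

Emit:
servo_tool --pt "50 0 0 0 0 0 0" --pt "60 0 0 0 0 0 0" --pt "70 0 0 0 0 0 0" --pt "70 0 0 -30 0 0 0" --pt "70 0 0 -40 0 0 0" --pt "70 0 0 -40 0 0 0" --pt "70 -35 0 -20 0 0 0" --pt "70 -35 0 0 0 0 0" --pt "70 0 0 0 0 0 0" --pt "70 0 0 0 0 0 0"

```text
time: 41.0
tool_pos: [642.0, 60.0, 271.5]
tcp_rot: [179.7, -0.2, 70.7]
ft_force: [-0.6, 0.6, -0.1]
finger_gap: 70.3
```

Run:
```python
from h import *
delta([665.8,125.2,134],78)
s=shot('wrist','w13');shot('scene','s4');shot('side','d4')
a=cv2.imread('pics/w13_raw.png');u=w2px('wrist',np.array([665.8,125.2,131.]),s)
x,y=map(int,u);x0,y0=max(x-60,0),max(y-65,0);print(x0,y0)
b=cv2.resize(a[y0:y0+125,x0:x0+130],(416,400),interpolation=cv2.INTER_CUBIC)
c=cv2.imread('pics/d4_raw.png');c=cv2.resize(c[175:255,180:257],(384,400),interpolation=cv2.INTER_CUBIC)
cv2.imwrite('pics/fin.png',np.hstack([b,c]))
```

```text
pos [642.   60.  271.5] rpy [179.7  -0.2  70.7] t 41.0 gap 70.3 F [-0.6  0.6 -0.1]
shift [ 69.    0.3 137.7] rot [ 0.005 -0.003 -0.127] rows 3.1
197 41
```

View pics/fin.png

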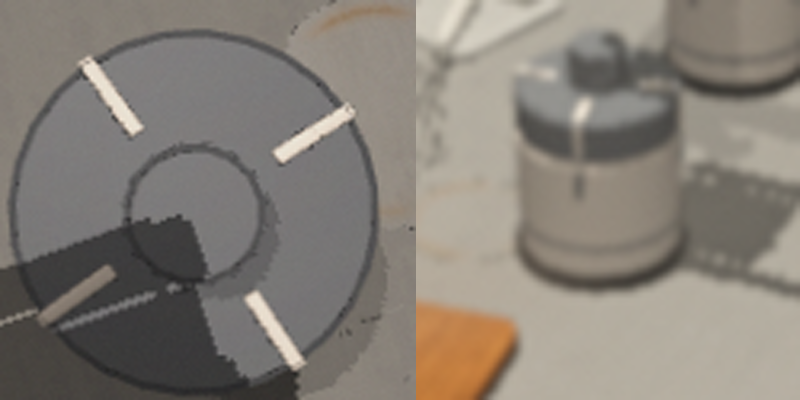

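Run:
```python
from h import *
s=st('w13');w=lambda u,v: px2w('wrist',197+u/3.2,41+v/3.2,131,s)[:2]
for a,b in [((84,62),(299,365)),((350,108),(42,320))]:
    a,b=w(*a),w(*b);d=a-b;print((a+b)/2,np.degrees(np.arctan2(d[1],d[0]))%90,np.linalg.norm(d))
# side view: heights where lid edge and ribs would project, in fin.png crop pixels
k=lambda P:(w2px('side',np.array(P,float))-[180,175])*[384/77,400/80]+[416,0]
c=np.array([666.2,125]);
for ang in (102,104,106,108):
    d=np.array([np.cos(np.radians(ang)),np.sin(np.radians(ang))])*56
    print(ang,[k([*(c+d),z]).round(0).tolist() for z in (131,101,90)])
```

```text
[665.70861875 123.95685215] 15.799374612071361 111.68884975563729
[666.07006876 124.18910268] 15.699804573763759 111.94425647086956
102 [[571.0, 118.0], [572.0, 157.0], [572.0, 171.0]]
104 [[573.0, 118.0], [575.0, 158.0], [575.0, 172.0]]
106 [[576.0, 118.0], [578.0, 158.0], [578.0, 172.0]]
108 [[579.0, 119.0], [581.0, 158.0], [581.0, 172.0]]
```

```bash
python3 -c "
from bench import *
print(hand_in())"
```

```text
the job is handed in; nothing more can be done
None
```

The job is done and handed in after about 41 s of robot time. All four loose white clips are in the left canister at about (666, 125) mm, which already held a clip. The lid is screwed shut on it and released.

- **Clips:** A look into the canister after the last drop showed the clips lying flat, well below the rim. The lower ones were partly hidden, so I could not count all five one by one. I did not grip or nudge the red and purple look-alikes or the thermometer, and the timer was not approached.
- **Lid height:** The lid dropped into the gaps with its origin at about 105 mm. After about 60° of clockwise turning it was at about 101 mm, the shut height.
- **Lid stop:** It would not turn further. The wrist torque rose to 1.9 N·m and the fingers slipped on the knob. A second, firmer grip at 100 N also slipped, with the lid staying at 16° (15.9° before, 15.7° after).
- **Final look:** The side view showed the lid's rib in line with the canister's rib and its lower edge where a 101 mm height should appear. Nothing was touching the lid.
- **One small disagreement:** The wrist camera first put the canister's ribs at about 14°, while the lid reads 16°. The side view gives about 16°, so I take the difference as measuring error.

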